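# Free the jammed capacitors and load the guarded test dock

### The job

The blue capacitors in the tilted clear bottle are jammed in its neck: slide the tray under the bottle's mouth, then tap the side of the bottle with closed fingers until every capacitor has dropped into the tray, and put any capacitors lying on the bench into the tray as well. Then, with the guard still up, slide the loaded tray fully home between the rails of the test dock, and lower the clear guard gently onto its stop. Leave the meter, spool, screwdriver and battery where they are.

Things in the scene. Friction and masses are not known exactly. Their poses are not given: they have to be found in the camera images.
- bottle: clear narrow-necked bottle tilted 0.46 rad below level, neck pointing down along its +y; its x axis is level, across it. Origin: middle of the mouth's lower lip, 105 mm above the bench. Along -y from the lip: neck 62 mm (34 wide, 41 high outside), shoulder to 110 mm, body to 205 mm (68 wide, 76 high). Capacitors drop out and land 0 to 130 mm ahead of the lip, so centre the tray 55 mm ahead
- bottle_mid (a point): centre of the bottle's body, about 200 mm above the bench; its flat upright sides are 34 mm away along +x and -x, their upper edge about 30 mm higher. The jam holds by friction: each quick light tap on a side (about 5 N, then let go so that it rings) shakes the capacitors some 5 to 30 mm down; slow pushing does nothing
- tray: loose aluminium tray, 130 mm (its x) x 170 mm (its y) x 42 mm high, walls and floor 5 mm, about 0.35 kg, open on top; origin at the centre of its underside
- tray_fin (a point): grip point of the tray's red upright fin, 65 mm above the tray's underside: a plate 8 mm thick (tray's x), 50 mm long (y), 32 to 80 mm high, 90 mm from the tray's centre towards its -x (25 mm outside that wall, on a thin red bracket 32 to 35 mm high, above the dock's rail). Pinch it from above and slide the tray along the bench
- dock_home (a point): where the tray's centre lies when fully home in the test dock, tray and dock axes parallel, fin on the dock's -x side as at the start. The tray slides in along +y on the bench between rails 24 mm high, 137 mm apart, with yellow flared ends reaching 115 mm before this point, up to an end stop. White case on its +x side; a post 92 mm high at x -87, y +82 mm. Site 5 mm above the bench
- guard (a joint): hinge angle in rad of the clear, yellow-edged guard over the dock (182 x 176 mm): 0 = down on its stop, level, underside 95 mm above the bench; opens upward to 1.5 (nearly upright). Above about 0.9 it stays where left; lower it falls if let go, so guide it all the way down
- guard_bar (a point): middle of the guard's black grip bar: 12 mm thick, 90 mm long along the dock's y, 34 mm clear of the guard's outer face, 155 mm from the hinge, 27 mm from the free edge. Guard open: the bar is on the far (+x) side of the raised panel; guard down: 140 mm above the bench
- guard_hinge (a point): point on the guard's hinge axis, which runs along the dock's y; 95 mm above the bench, 88 mm to the dock's +x of dock_home. With the guard at angle t the bar lies at x = -0.155 cos t + 0.045 sin t (dock's x), z = 0.155 sin t + 0.045 cos t (m) from here
- meter: bystander: yellow multimeter 85 x 160 x 35 mm, origin under its centre
- spool: bystander: copper-coloured wire spool, 64 mm across, 50 mm high, origin under its centre
- screwdriver: bystander: red screwdriver 200 mm long lying on the bench
- battery: bystander: grey and blue battery block 70 x 100 x 60 mm, origin under its centre
- cap_a_mid (a point): blue box capacitor with a white band, 60 mm long (its y axis) x 22 mm (x) x 28 mm (z), about 55 g; this point is its centre. Starts jammed in the bottle's neck, its long side along the neck
- cap_b_mid (a point): blue box capacitor with a white band, 60 mm long (its y axis) x 22 mm (x) x 28 mm (z), about 55 g; this point is its centre. Starts inside the bottle, queued behind the one in the neck, its long side along the bottle; may be absent
- cap_c_mid (a point): blue box capacitor with a white band, 60 mm long (its y axis) x 22 mm (x) x 28 mm (z), about 55 g; this point is its centre. Starts inside the bottle, queued behind the one in the neck, its long side along the bottle; may be absent
- spill_a_mid (a point): blue box capacitor with a white band, 60 mm long (its y axis) x 22 mm (x) x 28 mm (z), about 55 g; this point is its centre. Starts lying loose on the bench on the robot's side of the tray; may be absent
- spill_b_mid (a point): blue box capacitor with a white band, 60 mm long (its y axis) x 22 mm (x) x 28 mm (z), about 55 g; this point is its centre. Starts lying loose on the bench on the robot's side of the tray; may be absent
- cradle: fixed steel stand under the bottle, origin on the bench straight below the lip, yaw as the bottle's. Base plate 130 mm wide, 12 mm high, from 72 to 248 mm behind the lip. Its springs let the bottle move sideways only, along its x, up to 12 mm, 1 N per mm
- spill_c_mid (a point): blue box capacitor with a white band, 60 mm long (its y axis) x 22 mm (x) x 28 mm (z), about 55 g; this point is its centre. Starts lying loose on the bench on the robot's side of the tray; may be absent
Things that resemble listed ones, but are neither listed nor needed, are in the scene too. Leave any green or orange look-alike of the part that bears spill_a_mid alone.

How it is judged:
By the outcome, as a careful person would: the job done as asked, in the order asked, and still so for the second after the job is handed in, with the robot touching nothing.
Of cap_b, cap_c only 1 to 2 are there at a start; the rules pass over those that are not, and their reading is None.
Of spill_a, spill_b, spill_c only 2 to 3 are there at a start; the rules pass over those that are not, and their reading is None.
At some moment in a run one of spill_a, spill_b, spill_c may be knocked a few centimetres aside while the robot is not near it.
It also fails if it takes over 210 s, if anything falls off the work surface, if the arm or the gripper's body presses on something with over 40 N, if the wrist force passes 120 N, or if a joint passes its speed limit or range.

### The arm

A 6-joint arm with a two-finger parallel gripper is mounted at the origin on the work surface. World frame = base frame: x ahead of the robot, y to its left, z up, the work surface at z = 0. Lengths are in mm, angles in rad, forces in N, time in s.
With the tool pointing down it reaches from about 325 to 750 mm from the base axis. Payload 7.6 kg.
Tool frame: the origin (TCP) lies midway between the tips of the shut fingers; the grasp point (between the pads) lies 19 mm behind it; z points along the fingers, y is the line along which they close (so a half turn about z gives the same grasp; the last joint's range is limited). The gripper opens to 85 mm and grips with 20 to 120 N. Pads are 22 mm wide; open, the fingers measure 114 mm over their backs; the gripper's body (76 mm by 85 mm) begins 54 mm behind the grasp point. The pads swing forward as they close: fully open they stand 13 mm farther back than shut.
Start: joints at [-1.371, 0.052, 1.401, -0, 1.689, -0.07], TCP at [139.957, -506.021, 231.323] pointing down, gripper open.
Joint ranges: [-2.9, 2.9], [-0.91, 2.17], [0.12, 2.37], [-1.06, 4.2], [0.26, 2.73], [-2.93, 2.93]. Speed limits (rad/s): [2.57, 2.57, 3.01, 3.14, 3.14, 3.14].

### API

Orientations are given as a unit quaternion [x, y, z, w].
In Python, from bench import readout, eyes, env, finder gives the robot as it stands. The module is installed in compiled form; this text tells all that it offers.
- The arm moves only by the shell command python3 -m pendant 'ROWS' [FORCE]. ROWS is JSON, a list of rows, each a list of 5 numbers: the finger opening in mm, from 0 to 85.4, then the shift along the tool's x, y, z in units of 40 mm (1.0 is 40 mm), then the turn about the tool's z in degrees. In form: [[gripper, tx, ty, tz, twist], ...]. A call has 1 to 20 rows; each row is the pose to reach, as a shift and turn from the pose commanded when the call began, along the tool's axes at that moment; what a row does not reach only later rows make up. A row lasts 1/10 s, in which the tool goes at most 50 mm and 8.59 degrees, less where a joint would pass 70% of its speed; a pose out of reach is approached as far as the arm can. A call with a gripper value outside its range is refused whole. The fingers move at their own pace and stop on an object; FORCE is the grip in N (left out, the last holds). Time passes only in rows, so rows that repeat a pose let the fingers close. It gives the time, the measured TCP pose, the force, the opening and the grip force at its end, in the units of the state.
- readout.get_obs(): the state, without advancing time (a new reading comes with each control period).
- eyes.capture(name): name is "scene" or "side" or "wrist"; returns a dict with "frame" (400x640x3 uint8, red, green, blue), "z_map" (400x640 float32, mm along the optical axis (not along the pixel's ray), 0 where there is no reading), "vfov" (degrees; the focal length in pixels is half the picture's height over the tangent of half this angle, whatever the lens; pixels are square), "cx", "cy" (the principal point, pixels), "eye" and "attitude" of the camera in the world; the wrist camera has in their place "T_tool_cam" (4x4, takes a point from camera to tool coordinates, whose origin is the TCP and whose axes are the flange's). Camera axes: x right, y down, z forward; pixel columns grow to the right and rows downward; lengths in mm; the calibration is good to about 2 mm. A picture is of the moment at which its call begins: read the wrist's pose just before it.
- env.job_done(): hands the job in; it is judged then, once.
Trained networks look in a picture, given as the dict that the camera call returned (one of the last four; its "shot" number tells which), for a name from the list of things; names that differ only in an ending like _2 or _b are one class to them, and where a whole thing is asked for, a point or a joint stands for the part that bears it (a point fixed in the world has none). Each returns a list of dicts, best first, with "p" (0 to 1); they miss things now and then, are a little off and sometimes report something else, mostly with a low value. They report only what shows in the picture. A call takes as long as a camera call. They do not tell look-alikes from the thing itself.
- finder.regions_of(picture, label): "mask" (400x640 bool, what is visible of it) and "at" ([column, row] in pixels, amid what is visible of it).
The state is a dict: "time": time; "joint_pos": joint angles; "joint_velocities": joint speeds; "joint_torque": joint torques, N m; "position": TCP position; "tcp_rot": TCP orientation; "contact_force": force on the tool from outside, world axes, zero at the start; "moment": the same for the moment, N m; "grip_width": finger opening in mm; "finger_force": force on a finger pad.
Only numpy, scipy, OpenCV 4.12 (cv2) and the standard library are available. Lean on these libraries where they do the work, as an engineer would, in place of code of your own. Each camera call takes 0.05 s, during which the arm holds its last target. There are 200 camera calls.

## Working session

There is one attempt and no reset: what is moved stays moved. The work goes in short steps, Python scripts to look and compute and a shell command to move; the robot and the scene stay as the last step left them, time stands still between calls to the robot, and variables do not carry over. Pictures are saved under pics/ and viewed, at most 18 in all, crops included, and the job is handed in when it is done.

```bash
mkdir -p pics; cat > h.py <<'E'
import numpy as np, cv2
from scipy.spatial.transform import Rotation as R
from bench import readout, eyes, env, finder
def cap(n):
    o=readout.get_obs(); p=eyes.capture(n)
    if n=='wrist':
        T=np.eye(4); T[:3,:3]=R.from_quat(o['tcp_rot']).as_matrix(); T[:3,3]=o['position']
        p['T']=T@np.array(p['T_tool_cam'])
    else:
        T=np.eye(4); a=np.array(p['attitude']); T[:3,:3]=a if a.shape==(3,3) else R.from_quat(a).as_matrix(); T[:3,3]=p['eye']; p['T']=T
    return p
def cloud(p):
    z=p['z_map']; f=200/np.tan(np.radians(p['vfov'])/2)
    v,u=np.mgrid[0:400,0:640]
    P=np.stack([(u-p['cx'])/f*z,(v-p['cy'])/f*z,z],-1)
    return P@p['T'][:3,:3].T+p['T'][:3,3]
def save(p,n): cv2.imwrite('pics/'+n,p['frame'][:,:,::-1])
def tool(d):  # world displacement -> tool units
    o=readout.get_obs(); return R.from_quat(o['tcp_rot']).as_matrix().T@np.array(d)/40
E
python3 - <<'E'
from h import *
o=readout.get_obs(); print(o)
for n in('scene','side'):
    p=cap(n); save(p,n+'0.png'); C=cloud(p); print(n,p['eye'],p['vfov'],p['cx'],p['cy'])
    for l in ['bottle','tray','tray_fin','guard','guard_bar','meter','spool','screwdriver','battery','cap_a_mid','spill_a_mid','cradle']:
        for r in finder.regions_of(p,l)[:6]:
            m=r['mask']&(p['z_map']>0); q=C[m]
            print(l,round(r['p'],2),np.round(r['at']),m.sum(),np.round(np.median(q,0)) if m.sum() else '', np.round(np.percentile(q,[2,98],axis=0)).tolist() if m.sum() else '')
E
```

```text
{'time': 0.0, 'joint_pos': array([-1.37128923e+00,  5.28408841e-02,  1.40172298e+00,  9.58010707e-07,
        1.68861689e+00, -7.03175571e-02]), 'joint_velocities': array([ 7.06499895e-04, -1.04526638e-03, -9.30983470e-05, -4.49884304e-04,
        5.51821707e-04, -7.81888766e-04]), 'joint_torque': array([-1.99248548e-04, -3.81667829e+01, -3.60188949e+01, -9.34408331e-05,
        6.11927346e-03,  7.13228090e-06]), 'position': array([ 139.89832049, -505.70155572,  230.47115933]), 'tcp_rot': array([ 9.90912807e-01,  1.34503448e-01, -5.07811496e-05, -7.92425797e-04]), 'contact_force': array([ 0.06871846,  1.11109843, -0.280791  ]), 'moment': array([0.0198464 , 0.00559429, 0.01131907]), 'finger_force': 0.0, 'grip_width': 85.33349951890298}
scene [1271.79505695 -220.7690252   866.02605626] 57.21223004034219 318.01621794674406 197.51046806973994
bottle 0.73 [262. 199.] 2638 [ 601. -186.  205.] [[539.0, -268.0, 118.0], [614.0, -84.0, 260.0]]
bottle 0.31 [436. 165.] 3038 [566. 315. 195.] [[549.0, 233.0, 103.0], [599.0, 404.0, 275.0]]
tray 0.87 [344. 221.] 2618 [560.  51.  12.] [[486.0, -34.0,
[... 1949 characters left out ...]
30.0, 24.0, 9.0], [842.0, 181.0, 44.0]]
spool 0.92 [285. 201.] 421 [ 735. -120.   48.] [[710.0, -160.0, 5.0], [766.0, -101.0, 56.0]]
screwdriver 0.49 [372. 162.] 168 [ 517. -423.   24.] [[489.0, -480.0, 2.0], [544.0, -359.0, 32.0]]
battery 0.78 [315. 167.] 580 [ 686. -306.   60.] [[654.0, -386.0, 8.0], [721.0, -288.0, 71.0]]
spill_a_mid 0.88 [377. 275.] 346 [417. 115.  24.] [[390.0, 92.0, 1.0], [449.0, 130.0, 33.0]]
spill_a_mid 0.63 [414. 292.] 372 [314. 139.  25.] [[287.0, 93.0, 0.0], [342.0, 159.0, 33.0]]
spill_a_mid 0.54 [404. 256.] 277 [357.  19.  26.] [[335.0, -48.0, 0.0], [378.0, 44.0, 33.0]]
cradle 0.62 [341. 178.] 3380 [ 561. -176.  152.] [[502.0, -312.0, 8.0], [622.0, -81.0, 260.0]]
```

```bash
python3 - <<'E'
import cv2
a=cv2.imread('pics/scene0.png');cv2.imwrite('pics/s1.png',cv2.resize(a[90:340,130:530],(800,500),interpolation=cv2.INTER_CUBIC))
b=cv2.imread('pics/side0.png');cv2.imwrite('pics/s2.png',cv2.resize(b[110:370,190:590],(800,520),interpolation=cv2.INTER_CUBIC))
E
```

```text
(no output)
```

View pics/s1.png

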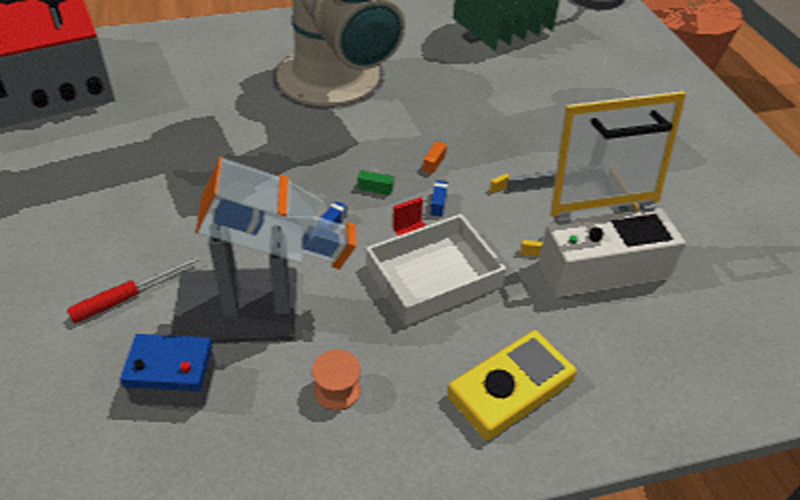

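View pics/s2.png

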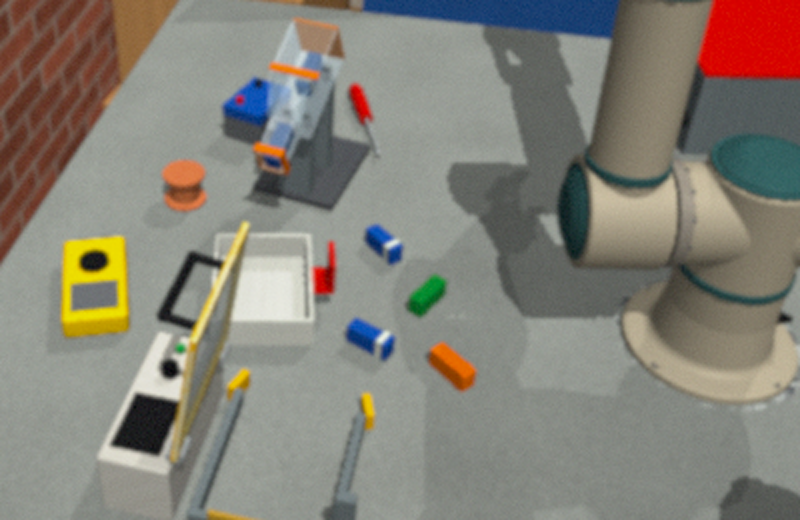

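Scene crop: true spills (blue) at about (438,198) and (335,213, half behind the mouth). In the side crop they are at (370,338) and (384,243). The look-alikes to avoid are green (427,295) and orange (452,366). Two blue capacitors show in the bottle, and the guard is open. Next I'll move to an overhead view.

```bash
python3 - <<'E'
from h import *
print(tool([450-140,40+506,470-230]))
for n in('scene','side'):
    p=cap(n);C=cloud(p);hsv=cv2.cvtColor(p['frame'],cv2.COLOR_RGB2HSV)
    H,S,V=[hsv[...,i].astype(int) for i in range(3)]
    ok=p['z_map']>0
    def blobs(name,m,mn=15):
        k,l,st,ce=cv2.connectedComponentsWithStats((m&ok).astype(np.uint8))
        for i in range(1,k):
            if st[i,4]<mn: continue
            q=C[l==i]; c=np.median(q,0)
            if not(200<c[0]<900 and -500<c[1]<600): continue
            r=cv2.minAreaRect(q[:,:2].astype(np.float32))
            print(n,name,st[i,4],np.round(ce[i]),np.round(c),'z',np.round(np.percentile(q[:,2],[3,97])),'rect',np.round(r[0]),np.round(r[1]),round(r[2],1))
    blobs('blue',(abs(H-110)<14)&(S>110))
    blobs('yel',(abs(H-26)<6)&(S>140)&(V>90))
    blobs('red',((H<5)|(H>174))&(S>150))
    blobs('org',(H>=5)&(H<18)&(S>150))
E
```

```text
[ 11.10765744 -11.09035529  -6.00074711]
scene blue 89 [349. 190.] [438. 103.  27.] z [-0. 31.] rect [425. 106.] [22. 57.] 72.3
scene blue 201 [246. 197.] [ 602. -230.  225.] z [202. 245.] rect [ 603. -232.] [46.  7.] 78.3
scene blue 55 [296. 197.] [434. -75.  28.] z [  1. 160.] rect [481. -85.] [ 30. 196.] 81.0
scene blue 15 [259. 201.] [ 608. -201.  210.] z [192. 226.] rect [ 608. -203.] [16.  3.] 78.6
scene blue 104 [290. 212.] [ 605. -124.  145.] z [130. 166.] rect [ 608. -124.] [43. 12.] 77.5
scene blue 1051 [213. 271.] [ 685. -345.   61.] z [46. 64.] rect [ 654. -350.] [129. 118.] 73.6
scene yel 245 [443. 145.] [553. 321. 270.] z [188. 277.] rect [557. 319.] [175.  24.] 89.1
scene yel 26 [412. 161.] [559. 233. 220.] z [202. 240.] rect [559. 235.] [ 9. 12.] 70.6
scene yel 17 [410. 174.] [566. 236. 182.] z [166. 191.] rect [564. 236.] [ 9. 10.] 83.7
scene yel 43 [379. 181.] [410. 223.  21.] z [ 1. 28.] rect [393. 229.] [24. 59.] 62.6
scene yel 50 [409. 189.] [574. 237. 120.] z [100. 158.] rect [577. 243.] [30. 13.] 64.8
scene yel 29 [456. 187.] [582. 393. 110.] z [ 99. 119.] rect
[... 1913 characters left out ...]
e yel 77 [374. 315.] [403. 230.  24.] z [ 2. 28.] rect [406. 215.] [13. 56.] 7.0
side yel 226 [319. 373.] [487. 417.  35.] z [26. 40.] rect [489. 416.] [  7. 107.] 88.4
side red 110 [370. 161.] [ 517. -423.   27.] z [16. 31.] rect [ 519. -433.] [22. 97.] 20.9
side red 152 [352. 248.] [490.  46.  39.] z [34. 83.] rect [494.  36.] [23. 57.] 12.2
side org 71 [337. 145.] [ 577. -164.  227.] z [224. 231.] rect [ 578. -164.] [12. 68.] 80.2
side org 84 [326. 187.] [586. -81. 149.] z [111. 155.] rect [590. -82.] [47. 32.] 14.6
side org 378 [282. 202.] [ 732. -119.   48.] z [ 6. 55.] rect [ 735. -129.] [56. 59.] 9.6
side org 306 [416. 293.] [313. 141.  27.] z [ 7. 32.] rect [314. 135.] [25. 60.] 48.8
```

```bash
python3 -m pendant '[[85,0,0,-1,0],[85,0,0,-2,0],[85,0.3,-0.8,-3,4],[85,1,-1.6,-4,8],[85,1.5,-2.6,-5,12],[85,2.5,-3.6,-6,15.5],[85,3.5,-4.8,-6,15.5],[85,4.5,-6,-6,15.5],[85,5.5,-7,-6,15.5],[85,6.5,-8,-6,15.5],[85,7.5,-9,-6,15.5],[85,9,-10,-6,15.5],[85,10,-10.7,-6,15.5],[85,11,-11,-6,15.5],[85,11.1,-11,-6,15.5],[85,11.1,-11,-6,15.5]]'
```

```text
time: 3.0
position: [451.7, 38.9, 471.0]
tcp_rot: [1.0, 0.0, 0.0, 0.0]
contact_force: [0.5, -1.4, 0.6]
grip_width: 85.3
finger_force: 0.0
```

```bash
cat >> h.py <<'E'
def blobs(p,C,name,m,mn=30):
    ok=p['z_map']>0
    k,l,st,ce=cv2.connectedComponentsWithStats((m&ok).astype(np.uint8))
    for i in range(1,k):
        if st[i,4]<mn: continue
        q=C[l==i]; c=np.median(q,0)
        top=q[q[:,2]>np.percentile(q[:,2],97)-10]
        r=cv2.minAreaRect(top[:,:2].astype(np.float32))
        print(name,st[i,4],np.round(ce[i]),np.round(c),'z',np.round(np.percentile(q[:,2],[3,97])),'rect',np.round(r[0]),np.round(r[1]),round(r[2],1))
def masks(p):
    hsv=cv2.cvtColor(p['frame'],cv2.COLOR_RGB2HSV)
    H,S,V=[hsv[...,i].astype(int) for i in range(3)]
    return dict(blue=(abs(H-110)<14)&(S>110),yel=(abs(H-26)<6)&(S>140)&(V>90),red=((H<5)|(H>174))&(S>150),org=(H>=5)&(H<18)&(S>150),grn=(abs(H-60)<20)&(S>110))
def merge(m): return cv2.morphologyEx(m.astype(np.uint8),cv2.MORPH_CLOSE,np.ones((25,25)))>0
E
python3 - <<'E'
from h import *
p=cap('wrist');save(p,'w1.png');C=cloud(p);M=masks(p)
for k in M: blobs(p,C,k,M[k])
for r in finder.regions_of(p,'tray')[:1]:
    q=C[r['mask']&(p['z_map']>0)]; q=q[(q[:,2]>36)&(q[:,2]<46)]; print('tray',r['p'],cv2.minAreaRect(q[:,:2].astype(np.float32)))
q=C[(C[...,2]>18)&(C[...,2]<32)&(C[...,1]>225)&(C[...,1]<400)&(p['z_map']>0)]
for a,b in((380,440),(540,590)):
    s=q[(q[:,0]>a)&(q[:,0]<b)]; print(len(s), cv2.minAreaRect(s[:,:2].astype(np.float32)) if len(s)>5 else '')
E
```

```text
blue 1901 [556.  13.] [ 666. -341.   60.] z [48. 63.] rect [ 655. -304.] [ 65. 203.] 15.8
blue 289 [382. 152.] [439. -84.  27.] z [10. 29.] rect [437. -85.] [21. 41.] 44.2
blue 270 [285. 157.] [430. 103.  27.] z [14. 29.] rect [429. 104.] [22. 43.] 65.8
blue 36 [369. 166.] [412. -60.  27.] z [17. 29.] rect [411. -60.] [20.  5.] 45.9
yel 1098 [67. 81.] [549. 299. 274.] z [265. 276.] rect [549. 302.] [145.   8.] 88.3
yel 138 [219.  83.] [563. 219.  23.] z [-1. 25.] rect [562. 219.] [35. 11.] 69.4
yel 33 [118. 146.] [450. 415.  35.] z [33. 37.] rect [451. 414.] [ 5. 29.] 85.0
yel 114 [224. 168.] [407. 223.  23.] z [ 1. 25.] rect [406. 222.] [10. 33.] 16.7
red 763 [574. 107.] [ 522. -436.   23.] z [13. 26.] rect [ 520. -437.] [ 24. 101.] 21.8
red 475 [321. 123.] [494.  34.  35.] z [33. 80.] rect [486.  33.] [ 8. 49.] 12.8
red 263 [633. 384.] [  15. -571.  148.] z [144. 560.] rect [464. -33.] [3. 1.] 48.0
org 704 [496.  53.] [ 583. -167.  225.] z [222. 228.] rect [ 581. -166.] [11. 72.] 79.8
org 229 [582.  64.] [ 567. -242.  260.] z [259. 262.] rect [ 566. -242.] [ 5. 67.] 78.1
org 350 [405.  54.] [593. -82. 148.] z [116. 151.] rect [596. -82.] [15. 42.] 81.1
org 349 [273. 211.] [320. 130.  27.] z [ 9. 29.] rect [316. 132.] [22. 60.] 49.2
org 703 [  6. 365.] [-562. 1370. -427.] z [-755.  557.] rect [464. 109.] [0. 4.] 40.2
grn 48 [185.  39.] [623. 244.  90.] z [88. 92.] rect [623. 245.] [10. 10.] 0.0
grn 361 [331. 191.] [362.  13.  27.] z [11. 29.] rect [359.  12.] [59. 21.] 61.9
grn 811 [141. 388.] [-64. 425.  95.] z [ 75. 536.] rect [442.  94.] [ 5. 14.] 3.3
tray 0.55 ((562.9068603515625, 50.20801544189453), (151.18626403808594, 170.27676391601562), 12.638028144836426)
546 ((409.1934509277344, 312.732421875), (27.922348022460938, 174.95870971679688), 1.3620078563690186)
418 ((567.69921875, 292.43548583984375), (132.52296447753906, 26.761852264404297), 88.76091766357422)
```

View pics/w1.png

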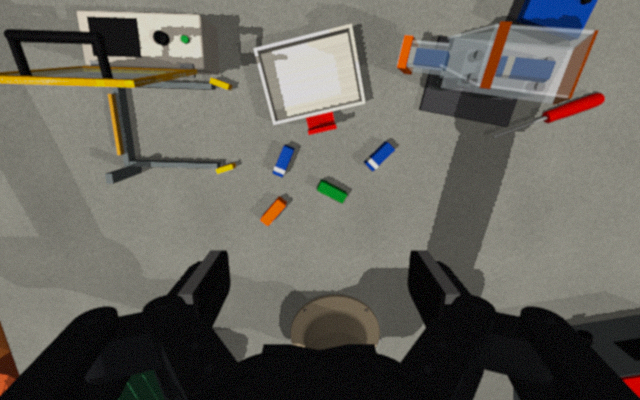

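Wrist view: the tray is at (310,75) with its red fin at (321,123). Blue spills are at (285,157) and (380,153), green at (331,191) and orange at (273,211), so there are two spills. The dock is at left and the bottle's mouth at (405,54).

```bash
python3 - <<'E'
from h import *
o=readout.get_obs();print(o['joint_pos'],tool([486-o['position'][0],33-o['position'][1],50-o['position'][2]]))
E
python3 -m pendant '[[40,0.3,0,1,8],[40,0.5,0.1,2,16],[40,0.86,0.15,3,24],[40,0.86,0.15,4,32],[40,0.86,0.15,5,40],[40,0.86,0.15,6,48],[40,0.86,0.15,7,56],[40,0.86,0.15,7.7,64],[40,0.86,0.15,7.7,72],[40,0.86,0.15,7.7,77.4],[40,0.86,0.15,7.7,77.4],[40,0.86,0.15,7.7,77.4]]'
```

```text
[ 5.25041525e-03 -4.57110796e-02  1.02204160e+00  5.88679310e-04
  2.17036681e+00  1.57226549e+00] [ 0.87860099  0.1687932  10.45832729]
time: 4.3
position: [485.0, 30.0, 163.8]
tcp_rot: [0.781, -0.625, 0.0, -0.0]
contact_force: [-0.5, 0.7, 1.0]
grip_width: 40.0
finger_force: 0.0
```

J6 is near its limit, so I'll use the half-turn equivalent.

```bash
python3 -m pendant '[[40,0,0,0,-8.5],[40,0,0,0,-17],[40,0,0,0,-25.5],[40,0,0,0,-34],[40,0,0,0,-42.5],[40,0,0,0,-51],[40,0,0,0,-59.5],[40,0,0,0,-68],[40,0,0,0,-76.5],[40,0,0,0,-85],[40,0,0,0,-93.5],[40,0,0,0,-102],[40,0,0,0,-110.5],[40,0,0,0,-119],[40,0,0,0,-127.5],[40,0,0,0,-136],[40,0,0,0,-144.5],[40,0,0,0,-153],[40,0,0,0,-161.5],[40,0,0,0,-170]]'
python3 -m pendant '[[40,0,0,0,-8.5],[40,0,0,0,-10],[40,0,0,0,-10]]'
python3 - <<'E'
from h import *
o=readout.get_obs();print(o['joint_pos'],o['position'])
p=cap('wrist');save(p,'w2.png');C=cloud(p);M=masks(p)
for k in('red','blue'): blobs(p,C,k,M[k])
q=C[M['red']&(C[...,2]>66)&(C[...,2]<90)]; r=cv2.minAreaRect(q[:,:2].astype(np.float32)); print(r,np.percentile(q[:,2],97))
print(tool([*(np.array(r[0])-o['position'][:2]),50-o['position'][2]]))
E
```

```text
time: 6.3
position: [485.1, 30.2, 163.7]
tcp_rot: [0.688, 0.726, 0.0, 0.0]
contact_force: [-0.6, -0.2, 0.5]
grip_width: 39.9
finger_force: 0.0
time: 6.6
position: [485.1, 30.3, 163.5]
tcp_rot: [0.626, 0.78, 0.0, 0.0]
contact_force: [-0.4, -0.0, 0.1]
grip_width: 40.0
finger_force: 0.0
[-1.36372470e-02 -2.75270006e-02  1.61655812e+00 -1.16205867e-04
  1.55207473e+00 -2.31258098e-01] [485.05670273  30.25561352 163.53644328]
red 1876 [330. 188.] [494.  37.  35.] z [33. 80.] rect [485.  33.] [ 7. 50.] 12.6
blue 221 [239.  64.] [397. 118.  27.] z [26. 28.] rect [397. 118.] [21.  7.] 63.7
blue 1379 [272.  90.] [428. 104.  27.] z [25. 28.] rect [428. 104.] [22. 44.] 65.9
blue 289 [231. 251.] [413. -57.  25.] z [ 5. 28.] rect [412. -61.] [22.  8.] 44.8
blue 128 [236. 271.] [423. -73.  28.] z [ 26. 204.] rect [452.  32.] [7. 1.] 80.9
((485.306640625, 32.976356506347656), (7.1769609451293945, 49.770843505859375), 12.526773452758789) 80.27788722493008
[0.06552082 0.02000074 2.83840625]
```

View pics/w2.png

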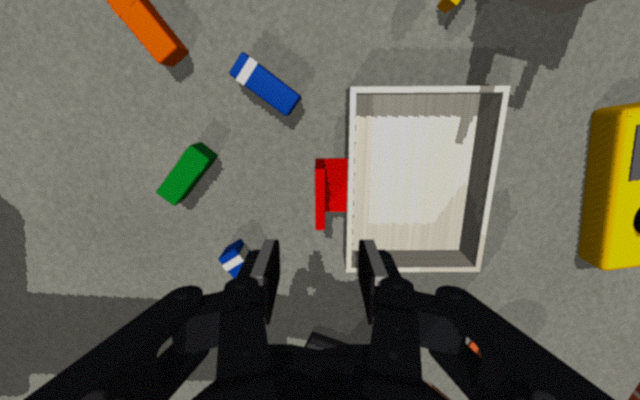

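The close view confirms the choice: red fin at (320,195), the empty tray, blue spills at (265,85) and (232,260). I'll descend and pinch.

```bash
python3 -m pendant '[[40,0.07,0.02,0.8,0],[40,0.07,0.02,1.6,0],[40,0.07,0.02,2.4,0],[40,0.07,0.02,2.84,0],[40,0.07,0.02,2.84,0],[0,0.07,0.02,2.84,0],[0,0.07,0.02,2.84,0],[0,0.07,0.02,2.84,0],[0,0.07,0.02,2.84,0],[0,0.07,0.02,2.84,0],[0,0.07,0.02,2.84,0]]' 80
python3 - <<'E'
from h import *
import numpy as np
th=np.radians(-11); fx=np.array([604,-38])-90*np.array([np.cos(th),np.sin(th)])
o=readout.get_obs();print(fx,o['position'],tool([*(fx-o['position'][:2]),0]))
E
```

```text
time: 7.75
position: [486.2, 33.3, 51.5]
tcp_rot: [0.626, 0.78, 0.001, 0.001]
contact_force: [-1.2, -0.2, 6.4]
grip_width: 6.7
finger_force: 79.1
[515.65355349 -20.82719042] [486.20658976  33.25489422  51.53265949] [-1.47973013  0.42472352  0.00242802]
```

```bash
python3 -m pendant '[[0,-0.1,0.03,0,1],[0,-0.25,0.07,0,4],[0,-0.4,0.12,0,7],[0,-0.6,0.17,0,10],[0,-0.8,0.23,0,13],[0,-1,0.29,0,16],[0,-1.2,0.35,0,19],[0,-1.35,0.39,0,22],[0,-1.48,0.42,0,23.6],[0,-1.48,0.42,0,23.6],[0,-1.48,0.42,0,23.6]]'
python3 - <<'E'
from h import *
for n in('scene','side'):
    p=cap(n);C=cloud(p)
    for r in finder.regions_of(p,'tray')[:1]:
        q=C[r['mask']&(p['z_map']>0)]; q=q[(q[:,2]>37)&(q[:,2]<46)]; print(n,r['p'],cv2.minAreaRect(q[:,:2].astype(np.float32)))
    M=masks(p); q=C[M['org']&(C[...,2]>95)&(C[...,1]>-105)&(C[...,1]<-60)&(C[...,0]>560)&(C[...,0]<640)]
    print(np.percentile(q,[2,50,98],axis=0).round())
    f=p['frame']; u=cv2.resize(f[110:310,200:460] if n=='scene' else f[110:310,230:490],None,fx=3,fy=3); cv2.imwrite(f'pics/t_{n}.png',u[:,:,::-1])
E
```

```text
time: 8.85
position: [515.9, -20.9, 51.5]
tcp_rot: [0.772, 0.636, 0.001, 0.001]
contact_force: [1.1, 1.0, 5.3]
grip_width: 6.4
finger_force: 79.0
scene 0.9 ((593.7501220703125, -33.82963562011719), (169.20355224609375, 156.05093383789062), 79.06185150146484)
[[ 580. -105.  105.]
 [ 613.  -86.  146.]
 [ 618.  -75.  153.]]
side 0.96 ((591.1541748046875, -34.278831481933594), (176.56314086914062, 163.07337951660156), 77.01117706298828)
[[572. -96. 117.]
 [591. -81. 150.]
 [615. -71. 153.]]
```

View pics/t_side.png

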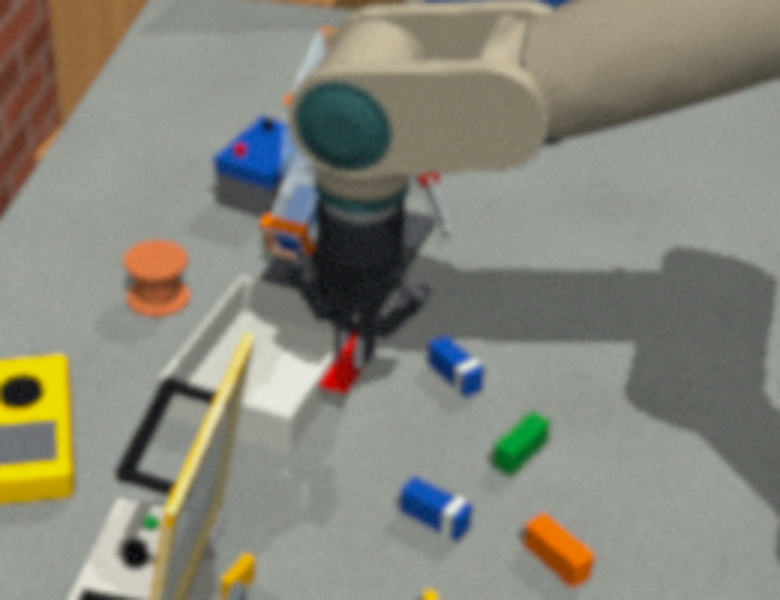

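The tray now sits under the mouth and the spills are undisturbed. Release, rise, and go beside the bottle with the fingers closed.

```bash
python3 -m pendant '[[40,0,0,0,0],[40,0,0,0,0],[40,0,0,0,0],[40,0,0,-1,0],[40,0,0,-2,0],[20,0,0,-3,0],[0,0,0,-4,8],[0,-0.6,0.1,-5,16],[0,-1.5,0.2,-5,24],[0,-2.4,0.3,-5,32],[0,-3.3,0.3,-5,40],[0,-4.2,0.3,-5,48],[0,-4.65,0.3,-5,56],[0,-4.65,0.3,-5,64],[0,-4.65,0.4,-5,72],[0,-4.65,0.5,-4.6,80],[0,-4.65,0.5,-4.2,88],[0,-4.65,0.5,-3.85,90],[0,-4.65,0.5,-3.85,90]]'
python3 - <<'E'
from h import *
o=readout.get_obs();print(o['joint_pos'].round(2),o['position'],o['contact_force'])
p=cap('wrist');save(p,'w3.png');C=cloud(p);M=masks(p)
blobs(p,C,'org',M['org']);blobs(p,C,'blue',M['blue'])
m=(C[...,2]>150)&(C[...,2]<290)&(C[...,0]>500)
q=C[m&M['org']]
print(q.min(0) if len(q) else '')
E
```

```text
time: 10.95
position: [497.5, -206.7, 201.2]
tcp_rot: [0.995, -0.096, -0.002, -0.001]
contact_force: [-0.0, 0.0, -0.5]
grip_width: -0.3
finger_force: 0.0
[-0.46  0.11  1.4  -0.    1.64  1.3 ] [ 497.50395008 -206.74893522  201.16365803] [-0.00847663  0.00129278 -0.54885399]
org 5567 [166.  97.] [ 584. -168.  226.] z [222. 228.] rect [ 580. -166.] [13. 71.] 79.2
org 8512 [416.  99.] [ 567. -250.  247.] z [199. 262.] rect [ 562. -244.] [ 8. 60.] 79.4
org 1364 [ 87. 105.] [597. -84. 149.] z [145. 193.] rect [ 589. -121.] [ 8. 31.] 79.0
org 791 [ 96. 348.] [333. 116.  26.] z [  3. 282.] rect [ 521. -154.] [5. 2.] 87.0
blue 1240 [314.  99.] [ 572. -221.  250.] z [246. 254.] rect [ 571. -221.] [17. 13.] 79.8
blue 208 [267. 102.] [ 574. -206.  242.] z [241. 244.] rect [ 574. -206.] [ 3. 12.] 79.6
blue 480 [137. 105.] [ 589. -123.  165.] z [160. 169.] rect [ 589. -121.] [20. 18.] 78.0
blue 57 [111. 105.] [ 593. -102.  154.] z [153. 155.] rect [ 593. -102.] [ 3. 16.] 80.6
blue 826 [226. 245.] [441. -90.  27.] z [ 6. 28.] rect [436. -86.] [22. 45.] 45.5
blue 1232 [ 78. 277.] [431.  98.  25.] z [ 3. 28.] rect [428. 103.] [23. 45.] 64.9
blue 76 [210. 271.] [412. -62.  27.] z [26. 29.] rect [412. -62.] [20.  7.] 51.0
blue 96 [ 77. 305.] [395. 113.  27.] z [ 4. 28.] rect [396. 117.] [21.  7.] 66.5
[ 500.01209087 -282.34946979  150.00908642]
```

View pics/w3.png

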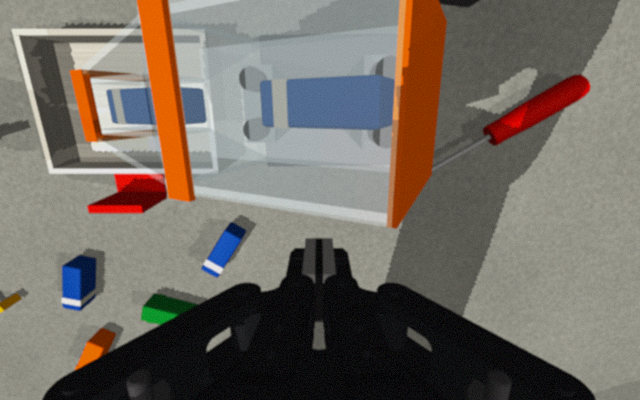

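Two capacitors are visible in the bottle at (155,105) and (325,100), and the closed fingers are beside it. First a trial tap.

```bash
python3 -m pendant '[[0,0.4,0,0,0],[0,0.55,0,0,0],[0,0.8,0,0,0]]'; python3 -m pendant '[[0,-0.45,0,0,0],[0,-0.45,0,0,0],[0,-0.45,0,0,0]]'
python3 - <<'E'
from h import *
o=readout.get_obs();print(o['position'])
p=cap('wrist');C=cloud(p);M=masks(p)
blobs(p,C,'blue',M['blue'],100)
E
```

```text
time: 11.3
position: [529.9, -213.4, 204.6]
tcp_rot: [0.995, -0.096, -0.0, 0.0]
contact_force: [-6.5, 1.2, 2.8]
grip_width: 0.0
finger_force: 0.0
time: 11.6
position: [512.4, -210.0, 204.5]
tcp_rot: [0.995, -0.096, 0.001, 0.0]
contact_force: [0.5, 0.2, 0.2]
grip_width: 0.0
finger_force: 0.0
[ 512.44397205 -210.03966459  204.5145016 ]
blue 1408 [447.   6.] [ 642. -349.   57.] z [43. 61.] rect [ 646. -337.] [102.   8.] 75.3
blue 156 [236. 129.] [ 583. -195.  236.] z [235. 238.] rect [ 583. -195.] [ 3. 12.] 79.1
blue 1638 [291. 130.] [ 579. -215.  246.] z [240. 251.] rect [ 579. -215.] [23. 13.] 80.3
blue 678 [137. 128.] [ 593. -118.  162.] z [154. 169.] rect [ 592. -120.] [22. 18.] 80.0
blue 796 [228. 256.] [441. -90.  27.] z [ 6. 28.] rect [437. -86.] [22. 44.] 45.8
blue 1176 [ 82. 288.] [432.  98.  25.] z [ 3. 28.] rect [429. 103.] [23. 45.] 67.3
```

```bash
python3 -m pendant '[[0,0.2,0,0,0],[0,0.45,0,0,0],[0,0,0,0,0],[0,0,0,0,0],[0,0,0,0,0],[0,0.2,0,0,0],[0,0.45,0,0,0],[0,0,0,0,0],[0,0,0,0,0],[0,0,0,0,0],[0,0.2,0,0,0],[0,0.45,0,0,0],[0,0,0,0,0],[0,0,0,0,0],[0,0,0,0,0],[0,0.2,0,0,0],[0,0.45,0,0,0],[0,0,0,0,0],[0,0,0,0,0],[0,0,0,0,0]]'
cat > c.py <<'E'
from h import *
p=cap('wrist');C=cloud(p);M=masks(p)
blobs(p,C,'blue',M['blue'],50); save(p,'cc.png')
E
python3 c.py
```

```text
time: 13.65
position: [512.9, -210.1, 204.0]
tcp_rot: [0.995, -0.096, 0.0, 0.0]
contact_force: [-0.5, -0.8, -0.6]
grip_width: 0.2
finger_force: 0.0
blue 1457 [447.   6.] [ 642. -349.   58.] z [43. 61.] rect [ 645. -337.] [101.   8.] 76.1
blue 69 [130. 128.] [ 595. -112.  159.] z [158. 161.] rect [ 594. -112.] [ 4. 16.] 76.2
blue 257 [150. 130.] [ 591. -128.  167.] z [164. 169.] rect [ 591. -127.] [ 9. 18.] 77.9
blue 344 [116. 143.] [587. -96. 152.] z [148. 157.] rect [588. -96.] [13. 19.] 6.1
blue 783 [228. 257.] [440. -90.  27.] z [ 9. 28.] rect [ 480. -129.] [ 22. 167.] 45.8
blue 1185 [ 82. 289.] [431.  98.  25.] z [ 3. 28.] rect [428. 104.] [23. 45.] 66.3
blue 72 [212. 283.] [412. -62.  27.] z [26. 28.] rect [412. -61.] [20.  7.] 46.8
blue 90 [ 80. 316.] [395. 114.  26.] z [ 4. 28.] rect [397. 117.] [22.  7.] 70.0
```

```bash
python3 -m pendant '[[0,0.2,0,0,0],[0,0.45,0,0,0],[0,0,0,0,0],[0,0,0,0,0],[0,0,0,0,0],[0,0.2,0,0,0],[0,0.45,0,0,0],[0,0,0,0,0],[0,0,0,0,0],[0,0,0,0,0],[0,0.2,0,0,0],[0,0.45,0,0,0],[0,0,0,0,0],[0,0,0,0,0],[0,0,0,0,0],[0,0.2,0,0,0],[0,0.45,0,0,0],[0,0,0,0,0],[0,0,0,0,0],[0,0,0,0,0]]'
python3 c.py
```

```text
time: 15.7
position: [513.0, -210.1, 203.9]
tcp_rot: [0.995, -0.096, 0.0, 0.0]
contact_force: [-0.1, -0.4, 0.8]
grip_width: 0.1
finger_force: 0.0
blue 1456 [447.   6.] [ 642. -349.   58.] z [43. 61.] rect [ 644. -337.] [100.   9.] 77.9
blue 487 [136. 126.] [ 595. -117.  162.] z [157. 166.] rect [ 592. -117.] [21. 16.] 80.0
blue 359 [116. 145.] [586. -95. 152.] z [148. 156.] rect [587. -95.] [13. 19.] 7.9
blue 715 [227. 259.] [439. -88.  27.] z [18. 28.] rect [ 480. -128.] [ 22. 167.] 45.5
blue 1180 [ 82. 289.] [431.  98.  25.] z [ 3. 28.] rect [429. 104.] [23. 45.] 66.3
blue 72 [212. 283.] [412. -62.  27.] z [26. 28.] rect [412. -62.] [21.  6.] 45.1
blue 91 [ 80. 316.] [395. 114.  26.] z [ 5. 28.] rect [396. 117.] [21.  7.] 72.5
```

View pics/cc.png

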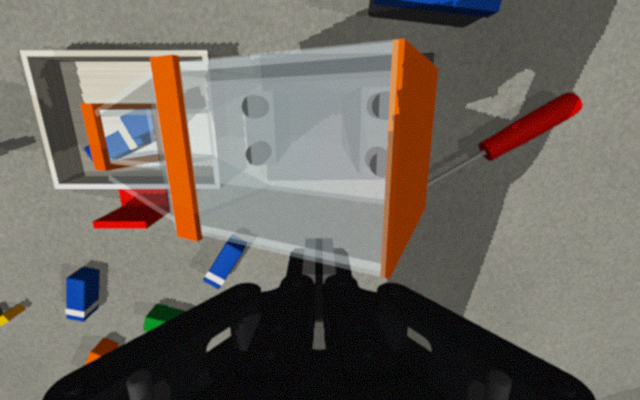

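Body of the bottle is empty. Blue shows around (120,135), either in the tray or still in the neck, so I'll check from the fixed cameras.

```bash
python3 - <<'E'
from h import *
a=cap('scene');b=cap('side')
u=cv2.resize(a['frame'][150:260,225:385],(800,550),interpolation=cv2.INTER_CUBIC)
v=cv2.resize(b['frame'][150:270,270:410],(700,600),interpolation=cv2.INTER_CUBIC)
w=np.hstack([cv2.resize(u,(436,300)),cv2.resize(v,(350,300))]);cv2.imwrite('pics/ab.png',w[:,:,::-1])
for p in(a,b):
    C=cloud(p);M=masks(p);blobs(p,C,'blue',M['blue'],10)
E
```

```text
blue 2154 [51. 16.] [-761. -984.  253.] z [184. 320.] rect [-759. -995.] [ 27. 231.] 1.5
blue 2525 [26. 87.] [ -801. -1277.   -95.] z [-196.  -61.] rect [ -895. -1314.] [305. 244.] 4.9
blue 684 [568. 169.] [457. 965. -31.] z [-84. -14.] rect [ 444. 1030.] [155. 105.] 80.4
blue 90 [349. 190.] [438. 103.  27.] z [ 0. 31.] rect [428. 106.] [20. 48.] 69.0
blue 61 [296. 198.] [435. -75.  28.] z [  1. 163.] rect [ 589. -114.] [12. 35.] 53.8
blue 877 [603. 216.] [690. 922. -36.] z [-85. -16.] rect [677. 972.] [120. 103.] 80.5
blue 36 [631. 200.] [ 658. 1059.  -17.] z [-20. -12.] rect [ 669. 1057.] [62. 30.] 6.8
blue 1830 [ 10. 257.] [  -98. -1372.  -589.] z [-667. -443.] rect [ -203. -1371.] [88. 11.] 1.0
blue 135 [331. 229.] [592.  -2.  31.] z [ 9. 35.] rect [586.  -3.] [24. 41.] 13.2
blue 190 [314. 232.] [609. -61.  48.] z [13. 67.] rect [604. -61.] [22. 27.] 12.9
blue 1051 [213. 271.] [ 685. -345.   61.] z [45. 64.] rect [ 678. -343.] [102.  75.] 72.9
blue 8441 [487.  20.] [  149. -1375.   237.] z [139. 330.] rect [ 172. -777.] [1417.  460.] 73.3
blue 4199 [445. 107.] [  271. -1376.  -200.] z [-285. -116.] rect [ 378. -739.] [1395.  629.] 81.9
blue 373 [315. 161.] [ 679. -311.   63.] z [ 47. 201.] rect [ 605. -130.] [ 3. 23.] 13.2
blue 117 [320. 218.] [599. -52.  54.] z [28. 69.] rect [599. -62.] [17. 32.] 13.7
blue 109 [378. 229.] [438. -80.  28.] z [ 9. 33.] rect [437. -84.] [22. 40.] 49.3
blue 94 [321. 238.] [582.   6.  34.] z [20. 37.] rect [584.  -1.] [16. 46.] 13.2
blue 47 [387. 237.] [410. -57.  21.] z [ 8. 31.] rect [409. -59.] [21.  6.] 49.7
blue 179 [371. 277.] [428. 112.  27.] z [ 8. 32.] rect [427. 107.] [24. 40.] 68.2
blue 45 [383. 283.] [395. 124.  21.] z [ 7. 30.] rect [395. 122.] [20.  5.] 63.4
```

View pics/ab.png

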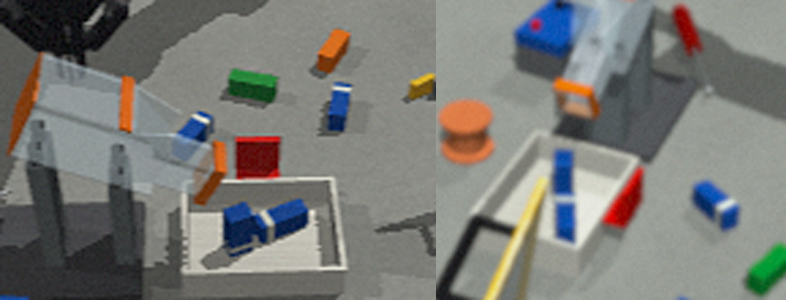

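Both bottle capacitors lie in the tray at (270,225) in the left crop, and the bottle is empty. I'll regrip the fin and slide the tray clear of the mouth before adding the spills.

```bash
python3 -m pendant '[[0,-0.5,0,-0.6,-2],[0,-0.8,0,-1.5,-8],[0,-0.83,-0.8,-1.5,-16],[40,-0.83,-1.8,-1.5,-24],[40,-0.83,-2.8,-1,-32],[40,-0.83,-3.8,-0.5,-40],[40,-0.83,-4.65,0,-48],[40,-0.83,-4.65,0,-56],[40,-0.83,-4.65,0.6,-64],[40,-0.83,-4.65,1.2,-72],[40,-0.83,-4.65,1.8,-80],[40,-0.83,-4.65,1.8,-88],[40,-0.83,-4.65,1.8,-90],[40,-0.83,-4.65,1.8,-90]]'
python3 - <<'E'
from h import *
o=readout.get_obs();print(o['joint_pos'].round(2),o['position'])
p=cap('wrist');C=cloud(p);M=masks(p)
q=C[M['red']&(C[...,2]>66)&(C[...,2]<90)]; r=cv2.minAreaRect(q[:,:2].astype(np.float32)); print(r)
print(tool([*(np.array(r[0])-o['position'][:2]),51-o['position'][2]]))
blobs(p,C,'blue',M['blue'],50)
E
```

```text
time: 17.25
position: [515.6, -20.9, 131.7]
tcp_rot: [0.772, 0.636, 0.0, 0.0]
contact_force: [-0.9, 1.1, 0.0]
grip_width: 39.9
finger_force: 0.0
[-0.11  0.08  1.57 -0.    1.49  0.08] [515.57215324 -20.94331842 131.66818567]
((516.0051879882812, -20.86594009399414), (49.5020751953125, 7.520815372467041), 79.05418395996094)
[0.00397309 0.00946714 2.01670849]
blue 275 [122.  46.] [397. 119.  27.] z [26. 28.] rect [397. 118.] [21.  8.] 64.9
blue 2185 [174.  59.] [431. 103.  27.] z [ 9. 28.] rect [428. 104.] [22. 45.] 66.1
blue 1653 [397. 159.] [584.  -2.  32.] z [20. 33.] rect [585.  -4.] [22. 44.] 13.2
blue 217 [414. 200.] [594. -38.  32.] z [ 7. 33.] rect [593. -38.] [21.  8.] 12.1
blue 1722 [434. 233.] [599. -56.  63.] z [26. 65.] rect [601. -63.] [22. 28.] 11.5
blue 266 [217. 253.] [416. -56.  27.] z [ 4. 28.] rect [412. -61.] [21.  7.] 45.8
blue 500 [235. 264.] [430. -69.  27.] z [  5. 164.] rect [486.  -6.] [7. 2.] 53.3
```

```bash
python3 -m pendant '[[40,0,0.01,0.8,0],[40,0,0.01,1.6,0],[40,0,0.01,2.02,0],[40,0,0.01,2.02,0],[0,0,0.01,2.02,0],[0,0,0.01,2.02,0],[0,0,0.01,2.02,0],[0,0,0.01,2.02,0],[0,0,0.01,2.02,0],[0,0,0.01,2.02,0]]' 80
python3 -m pendant '[[0,0.1,-0.05,0,-1],[0,0.3,-0.15,0,-2],[0,0.5,-0.25,0,-3],[0,0.8,-0.4,0,-4],[0,1.1,-0.55,0,-5.5],[0,1.4,-0.7,0,-7],[0,1.7,-0.82,0,-8.5],[0,1.9,-0.92,0,-9.4],[0,1.95,-0.94,0,-9.4],[0,1.95,-0.94,0,-9.4],[40,1.95,-0.94,0,-9.4],[40,1.95,-0.94,0,-9.4],[40,1.95,-0.94,0,-9.4],[40,1.95,-0.94,-1,-9.4],[40,1.95,-0.94,-2,-9.4],[40,1.95,-0.94,-3,-9.4],[40,1.95,-0.94,-4,-9.4]]'
python3 - <<'E'
from h import *
o=readout.get_obs();print(o['position'],o['joint_pos'].round(2))
p=cap('wrist');save(p,'w4.png');C=cloud(p);M=masks(p)
q=C[M['red']&(C[...,2]>66)&(C[...,2]<90)]; print('fin',cv2.minAreaRect(q[:,:2].astype(np.float32)))
for k in('blue','grn','org'): blobs(p,C,k,M[k],50)
E
```

```text
time: 18.3
position: [516.6, -21.2, 52.8]
tcp_rot: [0.772, 0.636, 0.001, 0.001]
contact_force: [-1.3, 0.4, 5.3]
grip_width: 6.7
finger_force: 79.2
time: 20.0
position: [493.2, 62.8, 212.2]
tcp_rot: [0.717, 0.697, -0.0, -0.0]
contact_force: [0.4, 0.4, -0.1]
grip_width: 39.9
finger_force: 0.0
[493.24433241  62.78334635 212.19931169] [ 0.05 -0.02  1.51  0.    1.65  0.08]
fin ((495.2379455566406, 62.564414978027344), (49.51034164428711, 6.659884452819824), 88.46631622314453)
blue 137 [225. 124.] [397. 119.  27.] z [21. 29.] rect [397. 119.] [21.  7.] 65.5
blue 978 [256. 137.] [429. 106.  27.] z [13. 28.] rect [428. 104.] [22. 44.] 65.8
blue 901 [381. 147.] [559.  92.  32.] z [25. 33.] rect [560.  90.] [21. 43.] 22.8
blue 107 [393. 177.] [573.  59.  32.] z [31. 34.] rect [574.  58.] [21.  6.] 22.3
blue 879 [408. 202.] [584.  39.  63.] z [27. 65.] rect [586.  34.] [21. 27.] 20.4
blue 468 [283. 292.] [447. -86.  27.] z [  5. 232.] rect [473.  57.] [12.  0.] 88.1
grn 1143 [205. 217.] [363.  16.  27.] z [ 8. 28.] rect [360.  13.] [59. 22.] 62.3
org 1767 [149. 112.] [319. 133.  27.] z [ 5. 28.] rect [316. 132.] [23. 60.] 48.7
org 2022 [521. 315.] [ 736. -116.   48.] z [  4. 270.] rect [550.  72.] [2. 8.] 80.2
org 356 [432. 367.] [583. -78. 149.] z [145. 298.] rect [517.  78.] [1. 2.] 30.9
org 304 [634. 384.] [1344. -629. -307.] z [-317. -290.] rect [1343. -633.] [69.  7.] 89.3
```

View pics/w4.png

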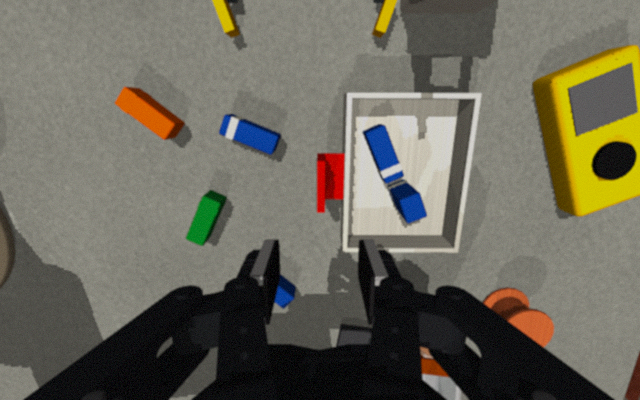

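Tray contents at (380,155) and (407,203); target spill at (250,133), with orange at (150,112) and green at (205,217) to leave alone. Grasp that spill now.

```bash
python3 -m pendant '[[50,0.3,-0.5,0,-8.5],[50,0.6,-1,0.5,-17],[50,1.07,-1.84,1,-25],[50,1.07,-1.84,1.5,-33.5],[50,1.07,-1.84,2,-42],[50,1.07,-1.84,2.6,-50],[50,1.07,-1.84,3.2,-58.5],[50,1.07,-1.84,3.8,-67.4],[50,1.07,-1.84,4.4,-67.4],[50,1.07,-1.84,4.9,-67.4],[50,1.07,-1.84,5.17,-67.4],[50,1.07,-1.84,5.17,-67.4],[0,1.07,-1.84,5.17,-67.4],[0,1.07,-1.84,5.17,-67.4],[0,1.07,-1.84,5.17,-67.4],[0,1.07,-1.84,5.17,-67.4],[0,1.07,-1.84,5.17,-67.4],[0,1.07,-1.84,5.17,-67.4]]' 40
python3 -m pendant '[[0,0,0,-0.5,0],[0,0,0,-1.5,0],[0,0,0,-2.5,0],[0,0,0,-2.5,0]]'
```

```text
time: 21.85
position: [422.3, 107.7, 5.4]
tcp_rot: [0.21, 0.978, 0.0, 0.001]
contact_force: [0.0, 1.1, 6.0]
grip_width: 21.4
finger_force: 40.4
time: 22.25
position: [424.4, 108.1, 110.0]
tcp_rot: [0.21, 0.978, 0.002, 0.005]
contact_force: [0.4, 0.3, -0.9]
grip_width: 20.7
finger_force: 39.6
```

```bash
python3 -m pendant '[[0,-0.7,0.25,0,8],[0,-1.5,0.55,0,16],[0,-2.3,0.85,0,24],[0,-3.1,1.15,0,32],[0,-3.9,1.45,0,40],[0,-4.43,1.64,0,48],[0,-4.43,1.64,0,56],[0,-4.43,1.64,0,64],[0,-4.43,1.64,0.5,67],[0,-4.43,1.64,1,67],[0,-4.43,1.64,1.4,67],[0,-4.43,1.64,1.65,67],[0,-4.43,1.64,1.65,67],[0,-4.43,1.64,1.65,67],[34,-4.43,1.64,1.65,67],[34,-4.43,1.64,1.65,67],[34,-4.43,1.64,1.65,67],[34,-4.43,1.64,0.65,67],[34,-4.43,1.64,-0.5,67],[34,-4.43,1.64,-1.5,67]]'
python3 - <<'E'
from h import *
p=cap('wrist');C=cloud(p);M=masks(p);save(p,'w5.png')
for k in('blue',): blobs(p,C,k,M[k],50)
p=cap('scene');C=cloud(p);M=masks(p);blobs(p,C,'s',M['blue']&(C[...,0]>300)&(C[...,1]<250)&(C[...,1]>-300),10)
p=cap('side');C=cloud(p);M=masks(p);blobs(p,C,'d',M['blue']&(C[...,0]>300)&(C[...,1]<250)&(C[...,1]>-300),10)
E
```

```text
time: 24.25
position: [609.9, 94.6, 166.7]
tcp_rot: [0.715, 0.699, 0.001, 0.0]
contact_force: [0.7, -0.4, 0.3]
grip_width: 34.5
finger_force: 0.0
blue 239 [319. 155.] [611. 124.  32.] z [13. 33.] rect [612. 122.] [ 8. 19.] 89.9
blue 1230 [268. 189.] [563.  93.  32.] z [15. 33.] rect [561.  91.] [21. 44.] 22.8
blue 967 [320. 192.] [612.  89.  32.] z [31. 34.] rect [612.  88.] [43. 21.] 89.4
blue 142 [284. 222.] [576.  60.  32.] z [19. 33.] rect [575.  59.] [21.  7.] 20.8
blue 1104 [296. 252.] [590.  41.  63.] z [ 25. 169.] rect [593.  96.] [18.  0.] 89.5
blue 200 [174. 344.] [448. -82.  27.] z [ 20. 237.] rect [567. 102.] [4. 1.] 43.6
s 56 [296. 197.] [433. -75.  28.] z [  4. 160.] rect [ 577. -102.] [19.  4.] 89.0
s 117 [358. 218.] [566.  93.  32.] z [11. 36.] rect [563.  93.] [24. 43.] 21.8
s 176 [344. 223.] [594.  35.  50.] z [17. 67.] rect [588.  36.] [24. 27.] 19.8
s 140 [362. 230.] [618.  88.  31.] z [15. 36.] rect [613.  90.] [22. 43.] 1.6
s 16 [373. 228.] [618. 123.  32.] z [14. 35.] rect [613. 123.] [20.  6.] 3.5
s 71 [232. 266.] [ 676. -295.   60.] z [46. 63.] rect [ 681. -293.] [13. 50.] 87.6
d 99 [319. 163.] [ 608. -142.  196.] z [ 47. 365.] rect [571. 101.] [7. 0.] 86.9
d 118 [378. 228.] [438. -81.  28.] z [ 8. 33.] rect [436. -84.] [24. 40.] 42.0
d 145 [317. 242.] [583.  46.  59.] z [28. 69.] rect [586.  37.] [21. 33.] 13.8
d 49 [387. 237.] [410. -56.  19.] z [ 6. 31.] rect [409. -58.] [19.  7.] 49.9
d 121 [322. 263.] [558. 100.  34.] z [18. 38.] rect [561.  93.] [20. 47.] 22.1
```

View pics/w5.png

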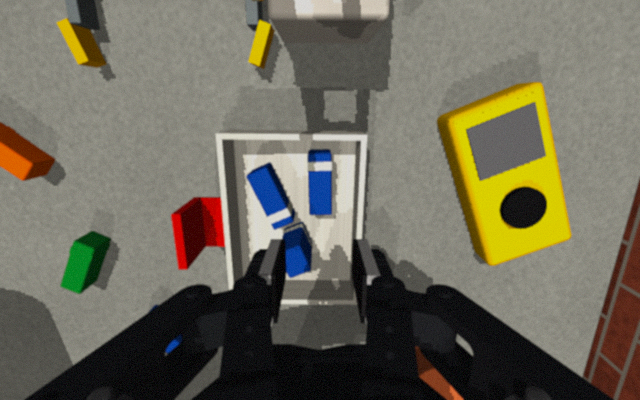

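Three in the tray. The second spill is unmoved at (431,-80) mm, so grasp it.

```bash
python3 -m pendant '[[50,-0.5,-0.6,0,-6],[50,-1.2,-1.4,0,-12],[50,-2,-2.2,0,-18],[50,-2.8,-3,0,-24],[50,-3.6,-3.8,0,-32],[50,-4.47,-4.36,0.5,-40],[50,-4.47,-4.36,1.3,-47.3],[50,-4.47,-4.36,2.2,-47.3],[50,-4.47,-4.36,3,-47.3],[50,-4.47,-4.36,3.7,-47.3],[50,-4.47,-4.36,4.03,-47.3],[50,-4.47,-4.36,4.03,-47.3],[0,-4.47,-4.36,4.03,-47.3],[0,-4.47,-4.36,4.03,-47.3],[0,-4.47,-4.36,4.03,-47.3],[0,-4.47,-4.36,4.03,-47.3],[0,-4.47,-4.36,4.03,-47.3]]' 40
python3 -m pendant '[[0,0,0,-0.5,0],[0,0,0,-1.5,0],[0,0,0,-2.5,0],[0,0,0,-2.5,0]]'
python3 - <<'E'
from h import *
o=readout.get_obs();print(o['position'],o['joint_pos'].round(2),tool([548-o['position'][0],10-o['position'][1],44-o['position'][2]]),tool([40,0,0]))
E
```

```text
time: 26.1
position: [432.4, -80.5, 3.9]
tcp_rot: [0.374, 0.927, 0.0, 0.001]
contact_force: [-0.9, 1.3, 6.3]
grip_width: 21.1
finger_force: 39.9
time: 26.5
position: [434.5, -81.1, 108.6]
tcp_rot: [0.374, 0.927, 0.001, 0.005]
contact_force: [-0.1, -0.1, -0.5]
grip_width: 21.3
finger_force: 39.2
[434.52910203 -81.14600645 108.5954511 ] [-0.27 -0.12  1.81 -0.    1.43 -1.07] [-0.44651785  3.60121281  1.63684767] [-0.72001723  0.69388341  0.01004986]
```

```bash
python3 -m pendant '[[0,-0.1,0.6,0,8],[0,-0.2,1.4,0,16],[0,-0.3,2.2,0,24],[0,-0.4,3,0,32],[0,-0.53,3.5,0,40],[0,-0.53,3.5,0,47.3],[0,-0.53,3.5,0.5,47.3],[0,-0.53,3.5,1,47.3],[0,-0.53,3.5,1.4,47.3],[0,-0.53,3.5,1.54,47.3],[0,-0.53,3.5,1.54,47.3],[0,-0.53,3.5,1.54,47.3],[32,-0.53,3.5,1.54,47.3],[32,-0.53,3.5,1.54,47.3],[32,-0.53,3.5,1.54,47.3],[32,-0.53,3.5,0.5,47.3],[32,-0.53,3.5,-0.5,47.3],[32,-0.53,3.5,-1.5,47.3],[32,-0.53,3.5,-1.5,47.3]]'
python3 - <<'E'
from h import *
o=readout.get_obs();print(o['position'])
p=cap('wrist');C=cloud(p);M=masks(p);save(p,'w6.png')
for k in('blue','red'): blobs(p,C,k,M[k],50)
for n in ('scene','side'):
    p=cap(n);C=cloud(p);M=masks(p);blobs(p,C,n,M['blue']&(C[...,0]>250)&(C[...,1]<450)&(C[...,1]>-300),10)
E
```

```text
time: 28.4
position: [546.4, 5.3, 169.4]
tcp_rot: [0.715, 0.699, 0.003, 0.004]
contact_force: [0.2, 0.2, 0.4]
grip_width: 31.9
finger_force: 0.0
[546.41330927   5.26842985 169.36906837]
blue 263 [389.  49.] [610. 121.  32.] z [20. 34.] rect [610. 122.] [ 8. 21.] 88.5
blue 1270 [330.  89.] [560.  91.  32.] z [31. 34.] rect [560.  90.] [21. 43.] 22.2
blue 1453 [386.  91.] [608.  88.  32.] z [19. 33.] rect [610.  87.] [43. 22.] 88.8
blue 177 [345. 127.] [573.  59.  32.] z [31. 34.] rect [573.  59.] [21.  7.] 21.8
blue 1031 [362. 157.] [584.  36.  64.] z [34. 65.] rect [585.  34.] [21. 28.] 20.0
blue 110 [315. 147.] [546.  41.  29.] z [26. 31.] rect [545.  41.] [ 4. 19.] 85.2
blue 1259 [314. 186.] [544.  10.  52.] z [37. 63.] rect [543.  -0.] [24. 22.] 85.0
red 2649 [260. 125.] [499.  64.  36.] z [33. 80.] rect [494.  63.] [49.  8.] 87.3
scene 327 [337. 219.] [577.  24.  48.] z [16. 66.] rect [565.  21.] [79. 31.] 34.0
scene 118 [358. 217.] [566.  93.  32.] z [11. 36.] rect [561.  92.] [23. 44.] 23.7
scene 139 [362. 230.] [617.  86.  31.] z [15. 35.] rect [612.  89.] [43. 23.] 89.7
scene 17 [373. 228.] [617. 121.  34.] z [16. 35.] rect [614. 122.] [20.  6.] 1.6
scene 71 [232. 265.] [ 676. -295.   60.] z [49. 64.] rect [ 683. -295.] [13. 51.] 85.4
side 54 [317. 161.] [581.  14. 282.] z [ 52. 317.] rect [575.  26.] [ 2. 16.] 33.6
side 13 [321. 169.] [588.  -7. 238.] z [ 47. 270.] rect [575.  16.] [2. 9.] 58.2
side 126 [335. 237.] [541.  14.  52.] z [39. 65.] rect [541.   7.] [24. 19.] 84.6
side 137 [318. 242.] [581.  45.  57.] z [27. 68.] rect [583.  38.] [20. 34.] 22.1
side 22 [333. 250.] [542.  40.  29.] z [19. 32.] rect [543.  41.] [ 6. 19.] 75.8
side 118 [322. 263.] [557. 101.  34.] z [20. 38.] rect [559.  94.] [20. 44.] 13.9
```

View pics/w6.png

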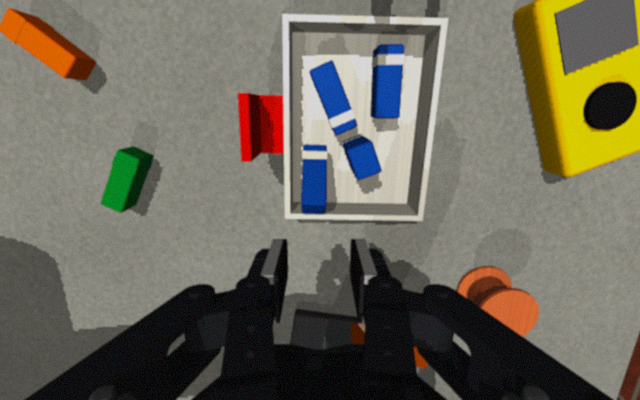

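The last capacitor leans on the tray's near wall at (314,185), so it isn't fully in. I'll pinch it lightly and shift it inward.

```bash
python3 -m pendant '[[34,-0.2,-0.05,1,0],[34,-0.2,-0.05,2,0],[34,-0.2,-0.05,2.7,0],[34,-0.2,-0.05,3.08,0],[34,-0.2,-0.05,3.08,0],[0,-0.2,-0.05,3.08,0],[0,-0.2,-0.05,3.08,0],[0,-0.2,-0.05,3.08,0],[0,-0.2,-0.05,3.08,0]]' 25
python3 -m pendant '[[0,0.1,0,-0.1,0],[0,0.25,0,-0.2,0],[0,0.4,0,-0.2,0],[0,0.55,0,-0.2,0],[0,0.55,0,-0.2,0],[33,0.55,0,-0.2,0],[33,0.55,0,-0.2,0],[33,0.55,0,-0.2,0],[33,0.55,0,-1.2,0],[33,0.55,0,-2.2,0],[33,0.3,0,-3.2,0],[33,0.3,0,-3.2,0]]'
python3 - <<'E'
from h import *
o=readout.get_obs();print(o['position'])
p=cap('wrist');C=cloud(p);M=masks(p);save(p,'w7.png')
for k in('blue','red'): blobs(p,C,k,M[k],50)
E
```

```text
time: 29.45
position: [542.3, -2.2, 40.8]
tcp_rot: [0.715, 0.699, 0.0, 0.0]
contact_force: [-2.5, 1.3, 11.5]
grip_width: 21.5
finger_force: 23.8
time: 30.65
position: [544.9, 8.7, 174.7]
tcp_rot: [0.715, 0.699, 0.004, 0.004]
contact_force: [0.2, 0.2, 0.3]
grip_width: 32.6
finger_force: 0.0
[544.87941626   8.72514025 174.72907003]
blue 241 [389.  54.] [609. 121.  32.] z [20. 33.] rect [610. 121.] [ 7. 21.] 89.2
blue 1204 [331.  94.] [560.  90.  32.] z [31. 33.] rect [560.  90.] [21. 43.] 22.3
blue 1378 [386.  95.] [609.  89.  32.] z [19. 33.] rect [610.  88.] [42. 22.] 89.3
blue 164 [346. 130.] [573.  59.  32.] z [31. 33.] rect [573.  59.] [20.  7.] 22.6
blue 998 [363. 160.] [585.  37.  64.] z [33. 65.] rect [586.  34.] [21. 28.] 20.3
blue 218 [315. 146.] [544.  45.  32.] z [17. 33.] rect [544.  45.] [ 7. 20.] 88.1
blue 967 [315. 182.] [543.  11.  32.] z [31. 33.] rect [543.  10.] [43. 21.] 87.9
red 2480 [264. 129.] [499.  63.  36.] z [33. 80.] rect [495.  62.] [49.  8.] 87.7
```

View pics/w7.png

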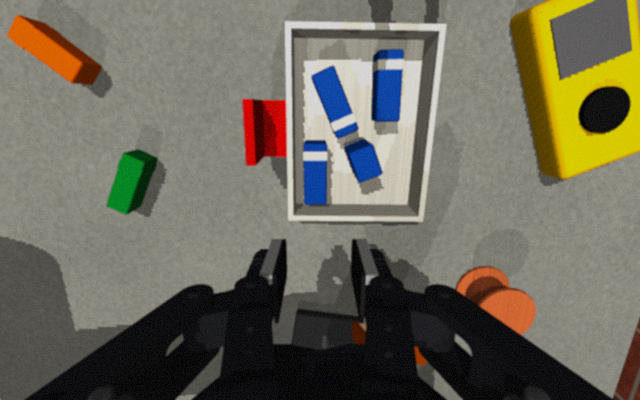

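All four capacitors now lie inside the tray. Next, measure the dock from above.

```bash
python3 -m pendant '[[40,0.5,-0.2,-1,0],[40,1.3,-0.6,-2,0],[40,2.2,-1,-3,0],[40,3,-1.4,-3.9,0],[40,3.8,-1.75,-3.9,0],[40,4.4,-1.75,-3.9,0],[40,4.4,-1.75,-3.9,0]]'
python3 - <<'E'
from h import *
o=readout.get_obs();print(o['position'])
p=cap('wrist');C=cloud(p);M=masks(p);save(p,'w8.png')
blobs(p,C,'yel',M['yel'],50)
ok=p['z_map']>0
z=C[...,2]
for lo,hi,nm in((15,30,'rail'),(30,45,'stop'),(85,100,'post')):
    m=ok&(z>lo)&(z<hi)&(C[...,1]>190)&(C[...,1]<460)&(C[...,0]>370)&(C[...,0]<600)
    blobs(p,C,nm,m,60)
# rail profile: x edges of z in 18..28 by y
q=C[ok&(z>18)&(z<28)]
for y in range(200,420,20):
    s=q[abs(q[:,1]-y)<4][:,0]; s=np.sort(s[(s>380)&(s<600)])
    l=s[s<490];r=s[s>490]
    print(y,len(l),l[[0,-1]].round(1) if len(l) else'',len(r),r[[0,-1]].round(1) if len(r) else '')
q=C[ok&(z>18)&(z<60)&(C[...,0]>440)&(C[...,0]<530)]
for x in(450,480,510):
    s=q[abs(q[:,0]-x)<5][:,1]; s=s[(s>380)]; print(x,len(s),(s.min(),s.max()) if len(s) else '')
E
```

```text
time: 31.4
position: [475.3, 189.7, 322.3]
tcp_rot: [0.713, 0.701, -0.001, -0.001]
contact_force: [-0.4, -0.4, -0.9]
grip_width: 40.1
finger_force: 0.0
[475.26143389 189.6866842  322.34303273]
yel 2129 [441.  77.] [548. 277. 274.] z [253. 276.] rect [548. 273.] [86.  8.] 88.4
yel 116 [408.  76.] [569. 290. 123.] z [112. 139.] rect [567. 285.] [55.  3.] 87.5
yel 205 [270. 135.] [406. 223.  23.] z [12. 25.] rect [406. 223.] [10. 34.] 17.0
yel 214 [380. 136.] [562. 218.  23.] z [-0. 25.] rect [563. 218.] [34. 10.] 69.6
yel 4300 [526. 214.] [783.  95.  34.] z [14. 36.] rect [790.  95.] [ 86. 160.] 21.3
rail 1211 [271.  72.] [413. 305.  23.] z [18. 25.] rect [409. 299.] [186.  20.] 87.6
rail 1260 [381.  73.] [560. 302.  23.] z [17. 25.] rect [564. 295.] [186.  19.] 88.6
rail 352 [397.  65.] [582. 313.  22.] z [16. 30.] rect [582. 305.] [162.   1.] 88.5
stop 359 [400.  62.] [582. 315.  37.] z [31. 44.] rect [582. 303.] [159.   2.] 88.4
post 115 [399. 117.] [569. 247.  98.] z [ 95. 100.] rect [569. 247.] [25.  5.] 88.7
200 0  7 [556.2 561.7]
220 42 [401.  413.3] 50 [557.3 580.3]
240 57 [396.4 416.4] 52 [553.3 580.2]
260 43 [407.6 416.7] 56 [553.5 581. ]
280 51 [407.5 417.6] 66 [554.1 581.3]
300 48 [408.9 418.2] 64 [554.9 582.1]
320 51 [408.9 418.6] 71 [555.5 582.6]
340 53 [410.  419.4] 68 [555.9 583. ]
360 55 [410.1 419.8] 71 [556.5 583.8]
380 65 [410.2 420.7] 71 [557.2 584.3]
400 0  0 
450 0 
480 0 
510 0
```

View pics/w8.png

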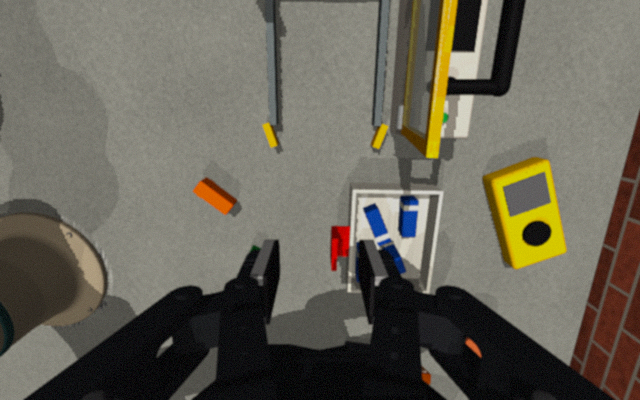

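Dock: the rails are parallel with inner faces at x 418 and 555 mm, yaw -1.67°, flare tips at y about 204, so home is about (487,319) mm. I'll regrip the fin.

```bash
python3 -m pendant '[[40,-0.9,0.2,0.5,0.7],[40,-1.9,0.4,1,0.7],[40,-2.9,0.54,2,0.7],[40,-3.18,0.54,3,0.7],[40,-3.18,0.54,4,0.7],[40,-3.18,0.54,5,0.7],[40,-3.18,0.54,6,0.7],[40,-3.18,0.54,6.78,0.7],[40,-3.18,0.54,6.78,0.7],[40,-3.18,0.54,6.78,0.7],[0,-3.18,0.54,6.78,0.7],[0,-3.18,0.54,6.78,0.7],[0,-3.18,0.54,6.78,0.7],[0,-3.18,0.54,6.78,0.7],[0,-3.18,0.54,6.78,0.7],[0,-3.18,0.54,6.78,0.7]]' 90
python3 - <<'E'
from h import *
o=readout.get_obs();print(o['position'],o['tcp_rot'],o['contact_force'],o['grip_width'])
p=cap('wrist');C=cloud(p);M=masks(p)
z=C[...,2];q=C[(z>39)&(z<45)&(abs(C[...,0]-590)<75)&(abs(C[...,1]-60)<100)&(p['z_map']>0)]
l=q[(q[:,0]<535)]; print(np.percentile(l,[1,99],axis=0),len(l)); print('fin',np.percentile(C[M['red']&(z>66)&(z<90)],[1,50,99],axis=0))
E
```

```text
time: 33.05
position: [495.6, 59.5, 54.7]
tcp_rot: [0.719, 0.695, 0.001, 0.001]
contact_force: [-3.1, -0.9, 5.9]
grip_width: 6.1
finger_force: 89.0
[495.56102087  59.54113892  54.65265968] [0.71897656 0.69503322 0.00078044 0.00095599] [-3.07824192 -0.87599912  5.91022842] 6.087639340683393
[[520.50802304  33.95685483  39.32097389]
 [533.99819352 145.54773067  42.64814   ]] 2304
fin [[492.08170711  38.85597899  67.30933872]
 [496.06351398  68.84706373  79.1149208 ]
 [500.58058045  87.43229325  86.30743424]]
```

```bash
python3 -m pendant '[[0,0.05,-0.1,0,0],[0,0.15,-0.35,0,0],[0,0.27,-0.65,0,0],[0,0.4,-0.95,0,0],[0,0.53,-1.25,0,0],[0,0.65,-1.55,0,0],[0,0.78,-1.85,0,0],[0,0.9,-2.15,0,0],[0,1.02,-2.45,0,-0.2],[0,1.12,-2.66,0,-0.3],[0,1.12,-2.66,0,-0.3],[0,1.12,-2.66,0,-0.3]]'
python3 - <<'E'
from h import *
o=readout.get_obs();print(o['position'],np.degrees(2*np.arctan2(o['tcp_rot'][1],o['tcp_rot'][0])),o['contact_force'],o['grip_width'])
p=cap('wrist');C=cloud(p);M=masks(p);save(p,'w9.png')
z=C[...,2];q=C[(z>38)&(z<46)&(p['z_map']>0)&(C[...,0]>408)&(C[...,0]<560)&(C[...,1]<200)]
for y in (90,110,130,150,170,180):
    s=q[abs(q[:,1]-y)<3][:,0]; 
    if len(s): print(y,s.min().round(1),s.max().round(1))
print('front',np.percentile(q[abs(q[:,0]-480)<30][:,1],[1,50,99]) )
z=C[...,2];q=C[(z>18)&(z<28)&(p['z_map']>0)]
for y in (210,250,300,340):
    s=q[abs(q[:,1]-y)<4][:,0]; s=s[(s>380)&(s<575)]; l=s[s<490];r=s[s>490]; print(y,l.max() if len(l) else '',r.min() if len(r) else '')
E
```

```text
time: 34.3
position: [391.0, 108.6, 54.6]
tcp_rot: [0.717, 0.697, 0.002, 0.001]
contact_force: [-0.7, -0.1, 8.6]
grip_width: 6.2
finger_force: 89.7
[391.04038052 108.59437459  54.56149198] 88.37661535658576 [-0.6765214  -0.11584806  8.56428124] 6.175074544926281
90 415.4 546.4
110 416.1 546.7
130 416.8 547.8
150 417.3 549.1
170 418.0 549.7
180 418.3 549.5
front [ 71.39051057 190.09120855 194.01698102]
210 415.350922592335 551.9297774875245
250  
300  
340
```

```bash
python3 -m pendant '[[0,0.1,-0.01,0,0],[0,0.3,-0.01,0,0],[0,0.55,-0.01,0,0],[0,0.8,-0.01,0,0],[0,1.05,-0.01,0,0],[0,1.3,-0.01,0,0],[0,1.6,-0.01,0,0],[0,1.9,-0.01,0,0],[0,2.2,-0.01,0,0],[0,2.5,-0.01,0,0],[0,2.8,-0.01,0,0],[0,3.1,-0.01,0,0],[0,3.4,-0.01,0,0],[0,3.7,-0.01,0,0],[0,4,-0.01,0,0],[0,4.3,-0.01,0,0],[0,4.6,-0.01,0,0],[0,4.8,-0.01,0,0],[0,4.9,-0.01,0,0],[0,4.95,-0.01,0,0]]'
```

```text
time: 36.35
position: [396.5, 305.1, 54.5]
tcp_rot: [0.717, 0.697, 0.0, 0.002]
contact_force: [0.8, -10.9, 11.7]
grip_width: 6.2
finger_force: 90.2
```

```bash
python3 -m pendant '[[0,0.05,0,0,0],[0,0.1,0,0,0],[0,0.15,0,0,0],[0,0.15,0,0,0]]'; python3 -m pendant '[[0,0.05,0,0,0],[0,0.1,0,0,0],[0,0.15,0,0,0],[0,0.15,0,0,0]]'
```

```text
time: 36.75
position: [396.7, 311.1, 54.5]
tcp_rot: [0.718, 0.696, 0.001, 0.002]
contact_force: [1.4, -9.5, 10.2]
grip_width: 6.7
finger_force: 90.0
time: 37.15
position: [396.9, 317.1, 54.5]
tcp_rot: [0.718, 0.696, 0.001, 0.002]
contact_force: [1.1, -10.0, 8.8]
grip_width: 6.6
finger_force: 89.9
```

```bash
python3 -m pendant '[[0,0.03,0,0,0],[0,0.06,0,0,0],[0,0.06,0,0,0]]'; python3 -m pendant '[[0,0.04,0,0,0],[0,0.07,0,0,0],[0,0.07,0,0,0]]'
python3 - <<'E'
from h import *
p=cap('wrist');C=cloud(p);z=C[...,2];save(p,'w10.png')
q=C[(z>37)&(z<47)&(p['z_map']>0)&(C[...,0]>440)&(C[...,0]<540)]
print('front wall',np.percentile(q[q[:,1]>380][:,1],[1,25,50,75,99]))
q=C[(z>10)&(z<37)&(p['z_map']>0)&(C[...,0]>440)&(C[...,0]<540)&(C[...,1]>395)]
print(len(q),np.percentile(q,[1,50,99],axis=0) if len(q) else'')
p=cap('side');C=cloud(p);z=C[...,2];M=masks(p);q=C[M['yel']&(C[...,1]>395)&(C[...,1]<440)&(z>5)&(z<60)];print(np.percentile(q,[1,50,99],axis=0))
q=C[(z>36)&(z<47)&(p['z_map']>0)&(C[...,0]>440)&(C[...,0]<530)&(C[...,1]>370)&(C[...,1]<430)];print(np.percentile(q,[1,50,99],axis=0))
cv2.imwrite('pics/sd.png',cv2.resize(p['frame'][240:400,230:470],(720,480))[:,:,::-1])
E
```

```text
time: 37.45
position: [396.9, 319.3, 54.5]
tcp_rot: [0.718, 0.696, 0.001, 0.002]
contact_force: [-0.3, -9.8, 9.8]
grip_width: 6.3
finger_force: 90.1
time: 37.75
position: [396.9, 320.6, 54.5]
tcp_rot: [0.718, 0.696, -0.001, 0.003]
contact_force: [-1.4, -18.4, 15.7]
grip_width: 6.5
finger_force: 90.7
front wall [398.05145235 400.60687531 401.99946423 403.36329326 406.32287827]
5961 [[440.97236408 397.94071903  14.69195701]
 [490.62037066 411.42179445  33.60438131]
 [538.96963576 417.89096655  36.53313108]]
[[436.03546034 412.47800199  23.75507524]
 [486.07540844 416.69691061  34.44461968]
 [540.18534172 420.12010326  39.77942528]]
[[440.94156181 372.3845673   36.10315525]
 [484.59615715 405.3862731   39.29822052]
 [528.6264879  419.13397524  45.75874307]]
```

View pics/sd.png

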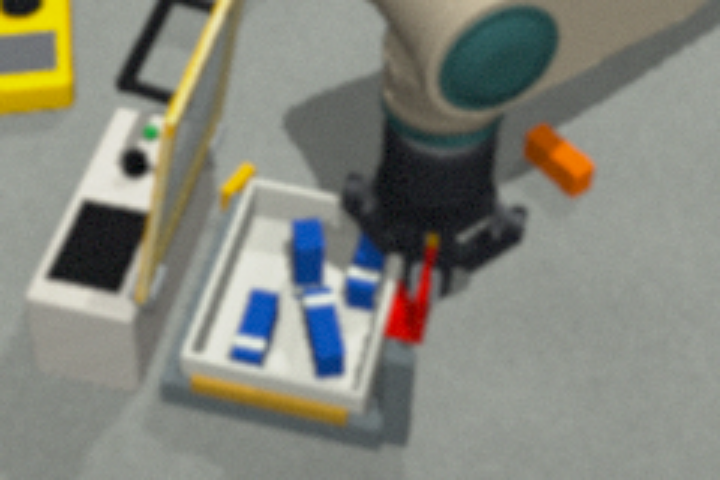

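The tray is between the rails against the stop with all four capacitors in it, and the force is rising. I'll press slightly more to confirm it is seated, then release.

```bash
python3 -m pendant '[[0,0.03,0,0,0],[0,0.05,0,0,0],[0,0.05,0,0,0]]';  python3 -m pendant '[[0,-0.03,0,0,0],[40,-0.03,0,0,0],[40,-0.03,0,0,0],[40,-0.03,0,0,0],[40,-0.03,0,-0.5,0],[40,-0.03,0,-1.5,0],[40,-0.03,0,-2.5,0],[40,-0.03,0,-3.5,0]]'
python3 - <<'E'
from h import *
o=readout.get_obs();print(o['position'],o['joint_pos'].round(2))
p=cap('scene');C=cloud(p);f=p['frame'];hsv=cv2.cvtColor(f,cv2.COLOR_RGB2HSV)
m=(hsv[...,2]<45)&(C[...,2]>150)&(C[...,2]<290)&(C[...,1]>220)&(C[...,1]<420)&(C[...,0]>560)&(C[...,0]<660)
blobs(p,C,'bar',m,10)
q=C[m];top=q;print(np.percentile(q,[1,50,99],axis=0))
M=masks(p);q=C[M['yel']&(C[...,2]>262)&(C[...,1]>220)&(C[...,1]<420)];print('edge',np.percentile(q,[1,50,99],axis=0))
E
```

```text
time: 38.15
position: [396.7, 320.7, 54.6]
tcp_rot: [0.718, 0.696, -0.003, 0.004]
contact_force: [-4.7, -28.6, 20.8]
grip_width: 6.3
finger_force: 91.7
time: 38.95
position: [395.2, 324.1, 193.8]
tcp_rot: [0.717, 0.697, -0.0, -0.0]
contact_force: [0.3, 0.7, -0.1]
grip_width: 39.9
finger_force: 0.0
[395.18419795 324.14359092 193.78616307] [0.61 0.03 1.5  0.   1.61 0.64]
bar 173 [448. 154.] [597. 316. 258.] z [252. 262.] rect [582. 316.] [96. 40.] 89.6
[[561.93062482 269.00829038 250.33803052]
 [596.76026209 315.53401978 258.46222066]
 [601.49913035 363.86176476 262.57931627]]
edge [[545.30333187 232.62334842 262.81012207]
 [552.42485678 311.70891939 271.60371141]
 [556.62470725 403.4162853  277.72831575]]
```

Seated: the tray stayed put while the force rose to 29 N. Next, above the guard bar.

```bash
python3 -m pendant '[[30,0,0,-1,0],[30,0,0,-2,0],[30,0,0,-3,0],[30,0,0.8,-3.4,0],[30,0,1.7,-3.4,0],[30,0,2.6,-3.4,0],[30,-0.1,3.5,-3.4,0],[30,-0.1,4.4,-3.4,0],[30,-0.15,5.05,-3.4,0],[30,-0.15,5.05,-3.4,0],[30,-0.15,5.05,-3.4,0]]'
python3 - <<'E'
from h import *
o=readout.get_obs();print(o['position'],np.degrees(2*np.arctan2(o['tcp_rot'][1],o['tcp_rot'][0])),o['joint_pos'].round(2))
p=cap('wrist');C=cloud(p);save(p,'w11.png');hsv=cv2.cvtColor(p['frame'],cv2.COLOR_RGB2HSV)
m=(hsv[...,2]<60)&(C[...,2]>235)&(C[...,2]<275)&(C[...,0]>560)&(C[...,0]<660)&(C[...,1]>200)&(p['z_map']>0)
blobs(p,C,'bar',m,20)
M=masks(p);blobs(p,C,'yel',M['yel']&(C[...,2]>90),40)
cv2.imwrite('pics/w11.png',p['frame'][:,:,::-1])
E
```

```text
time: 40.1
position: [597.5, 312.5, 327.2]
tcp_rot: [0.717, 0.697, -0.001, -0.0]
contact_force: [-0.3, 0.8, -0.1]
grip_width: 30.5
finger_force: 0.0
[597.51423074 312.46217886 327.17072954] 88.36379011385063 [0.43 0.52 0.65 0.   1.97 0.46]
bar 2812 [306. 189.] [592. 332. 259.] z [253. 261.] rect [580. 318.] [99. 41.] 89.2
yel 866 [247. 165.] [553. 350. 274.] z [272. 276.] rect [560. 342.] [128.  20.] 88.8
```

View pics/w11.png

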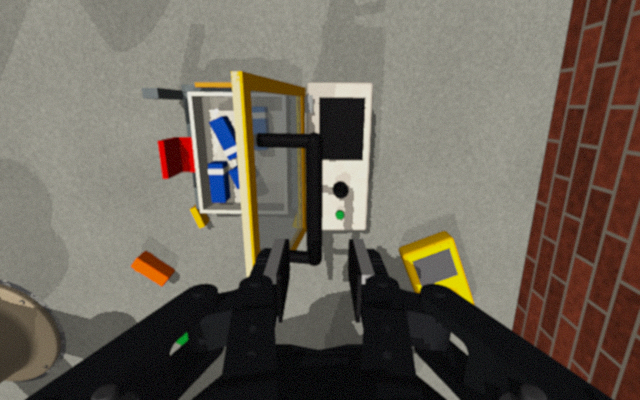

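The bar is at (312,195) with its centre near (595,318,255) mm, and the guard stands at about 1.41 rad. Descend and grip the bar lightly.

```bash
python3 -m pendant '[[30,0.12,-0.07,0.7,0],[30,0.12,-0.07,1.4,0],[30,0.12,-0.07,2,0],[30,0.12,-0.07,2.28,0],[30,0.12,-0.07,2.28,0],[30,0.12,-0.07,2.28,0]]'
python3 -m pendant '[[0,0,0,0,0],[0,0,0,0,0],[0,0,0,0,0],[0,0,0,0,0],[0,0,0,0,0]]' 25
python3 - <<'E'
import numpy as np
f=lambda t:np.array([-155*np.cos(t)+45*np.sin(t),-(155*np.sin(t)+45*np.cos(t))])/40
for t in np.r_[1.408:0:-.064]: print(round(t,3),(f(t)-f(1.408)).round(3))
print((f(0)-f(1.408)).round(3))
E
```

```text
time: 40.75
position: [594.8, 317.4, 239.3]
tcp_rot: [0.717, 0.697, 0.001, 0.0]
contact_force: [0.5, 0.1, 0.3]
grip_width: 30.3
finger_force: 0.0
time: 41.25
position: [595.3, 317.3, 239.5]
tcp_rot: [0.717, 0.697, 0.002, 0.001]
contact_force: [-0.3, -0.5, 6.1]
grip_width: 11.1
finger_force: 24.6
1.408 [0. 0.]
1.344 [-0.257 -0.023]
1.28 [-0.515 -0.029]
1.216 [-0.773 -0.018]
1.152 [-1.03   0.008]
1.088 [-1.285  0.052]
1.024 [-1.536  0.111]
0.96 [-1.783  0.187]
0.896 [-2.024  0.278]
0.832 [-2.26   0.384]
0.768 [-2.488  0.505]
0.704 [-2.708  0.64 ]
0.64 [-2.918  0.79 ]
0.576 [-3.119  0.952]
0.512 [-3.309  1.127]
0.448 [-3.487  1.314]
0.384 [-3.653  1.511]
0.32 [-3.806  1.719]
0.256 [-3.946  1.937]
0.192 [-4.071  2.162]
0.128 [-4.182  2.396]
0.064 [-4.277  2.636]
[-4.357  2.881]
```

```bash
python3 -m pendant '[[0,0,-0.13,-0.015,0],[0,0,-0.26,-0.023,0],[0,0,-0.39,-0.027,0],[0,0,-0.515,-0.029,0],[0,0,-0.64,-0.024,0],[0,0,-0.773,-0.018,0]]'
```

```text
time: 41.85
position: [564.3, 318.2, 239.6]
tcp_rot: [0.717, 0.697, 0.002, 0.001]
contact_force: [1.7, 1.8, 6.6]
grip_width: 10.9
finger_force: 25.7
```

```bash
python3 -m pendant '[[0,0,-0.13,0.011,0],[0,0,-0.257,0.026,0],[0,0,-0.385,0.047,0],[0,0,-0.512,0.07,0],[0,0,-0.638,0.098,0],[0,0,-0.763,0.129,0],[0,0,-0.887,0.166,0],[0,0,-1.01,0.205,0],[0,0,-1.131,0.25,0],[0,0,-1.251,0.296,0],[0,0,-1.37,0.348,0],[0,0,-1.487,0.402,0],[0,0,-1.6,0.461,0],[0,0,-1.715,0.523,0]]'
```

```text
time: 43.25
position: [494.9, 320.1, 216.5]
tcp_rot: [0.717, 0.697, -0.0, -0.0]
contact_force: [-1.9, 4.7, 3.2]
grip_width: 11.0
finger_force: 26.6
```

```bash
python3 -m pendant '[[0,0,-0.11,0.067,0],[0,0,-0.22,0.135,0],[0,0,-0.326,0.209,0],[0,0,-0.43,0.285,0],[0,0,-0.531,0.365,0],[0,0,-0.631,0.447,0],[0,0,-0.727,0.534,0],[0,0,-0.821,0.622,0],[0,0,-0.911,0.715,0],[0,0,-0.999,0.809,0],[0,0,-1.083,0.907,0],[0,0,-1.165,1.006,0],[0,0,-1.243,1.109,0],[0,0,-1.318,1.214,0]]' 35
python3 - <<'E'
from h import *
p=cap('side'); cv2.imwrite('pics/sd2.png',cv2.resize(p['frame'][230:400,230:470],(720,510))[:,:,::-1])
E
```

```text
time: 44.65
position: [442.4, 321.2, 168.1]
tcp_rot: [0.717, 0.697, -0.0, 0.0]
contact_force: [2.6, -0.1, 0.1]
grip_width: 10.8
finger_force: 35.0
```

View pics/sd2.png

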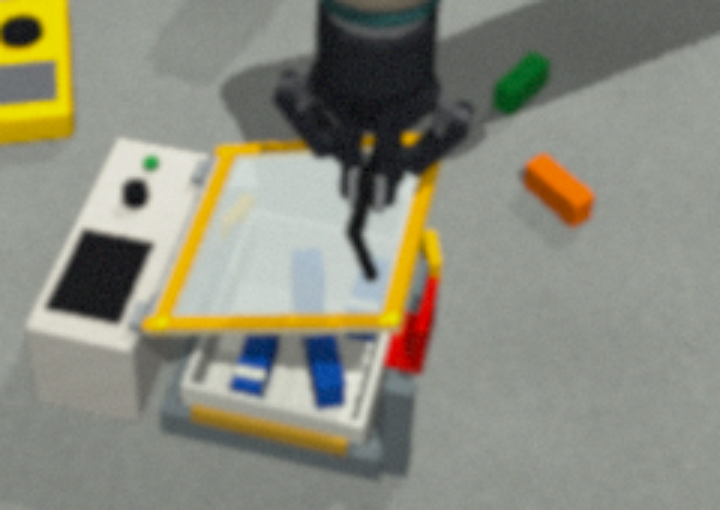

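The guard is following the grip, at about 0.32 rad. Finish slowly.

```bash
python3 -m pendant '[[0,0,-0.05,0.07,0],[0,0,-0.095,0.145,0],[0,0,-0.14,0.218,0],[0,0,-0.182,0.29,0],[0,0,-0.224,0.367,0],[0,0,-0.265,0.443,0],[0,0,-0.303,0.52,0],[0,0,-0.34,0.598,0],[0,0,-0.376,0.677,0],[0,0,-0.409,0.756,0],[0,0,-0.441,0.836,0],[0,0,-0.471,0.917,0],[0,0,-0.481,0.945,0],[0,0,-0.49,0.97,0]]'
```

```text
time: 46.1
position: [423.0, 321.8, 129.6]
tcp_rot: [0.717, 0.697, -0.0, 0.0]
contact_force: [-0.8, -3.4, 2.8]
grip_width: 10.5
finger_force: 35.8
```

```bash
python3 -m pendant '[[0,0,-0.009,0.027,0],[0,0,-0.018,0.054,0],[0,0,-0.027,0.081,0],[0,0,-0.036,0.108,0],[0,0,-0.044,0.135,0],[0,0,-0.05,0.155,0],[0,0,-0.05,0.155,0]]'
```

```text
time: 46.8
position: [421.0, 321.9, 123.3]
tcp_rot: [0.717, 0.697, -0.0, 0.0]
contact_force: [0.7, -4.5, -0.3]
grip_width: 10.3
finger_force: 35.9
```

```bash
python3 -m pendant '[[0,0,0,0.02,0],[0,0,0,0.04,0],[0,0,0,0.05,0],[0,0,0,0.05,0]]'; python3 -m pendant '[[0,0,0,0.02,0],[0,0,0,0.04,0],[0,0,0,0.05,0],[0,0,0,0.05,0]]'
```

```text
time: 47.2
position: [420.3, 321.9, 121.1]
tcp_rot: [0.717, 0.697, -0.001, -0.0]
contact_force: [-2.4, -3.8, 0.7]
grip_width: 10.8
finger_force: 36.2
time: 47.6
position: [419.9, 321.9, 119.5]
tcp_rot: [0.717, 0.697, -0.001, -0.001]
contact_force: [-7.3, -6.2, 5.1]
grip_width: 11.0
finger_force: 36.5
```

```bash
cat > g.py <<'E'
from h import *
for n in('side','scene'):
    p=cap(n);C=cloud(p);M=masks(p)
    q=C[M['yel']&(C[...,2]>80)&(C[...,2]<200)&(C[...,1]>215)&(C[...,1]<425)&(C[...,0]>380)&(C[...,0]<600)]
    k=np.linalg.lstsq(np.c_[q[:,0]-575,np.ones(len(q))],q[:,2],rcond=None)[0]; print(n,len(q),k,q.min(0).round(),q.max(0).round())
E
python3 g.py; python3 -m pendant '[[0,0,0,0.02,0],[0,0,0,0.03,0],[0,0,0,0.03,0]]'
```

```text
side 1070 [-1.63352868e-02  1.02515505e+02] [387. 228.  81.] [576. 413. 198.]
scene 394 [-7.40567064e-03  1.02108343e+02] [391. 231.  94.] [576. 411. 140.]
time: 48.0
position: [420.0, 322.0, 119.4]
tcp_rot: [0.717, 0.697, -0.001, -0.001]
contact_force: [-10.0, -7.6, 11.3]
grip_width: 10.9
finger_force: 37.1
```

The guard is on its stop: no further travel and the force is rising. Ease off, release and rise straight up.

```bash
python3 -m pendant '[[0,0,0,-0.03,0],[0,0,0,-0.04,0],[30,0,0,-0.04,0],[30,0,0,-0.04,0],[30,0,0,-0.04,0],[30,0,0,-0.3,0],[30,0,0,-0.8,0],[30,0,0,-1.6,0],[30,0,0,-2.6,0],[30,0,0,-3.6,0],[30,-1,-0.5,-4,0],[30,-1.5,-1,-4,0],[30,-1.5,-1,-4,0]]'; python3 g.py; python3 - <<'E'
from h import *
a=cap('scene');b=cap('side')
w=np.hstack([cv2.resize(a['frame'][90:340,130:530],(400,250)),cv2.resize(b['frame'][110:370,190:590],(385,250))])
cv2.imwrite('pics/fin.png',w[:,:,::-1])
for p in(a,b):
    C=cloud(p);M=masks(p)
    for k in('blue','grn','org','red'): blobs(p,C,k,M[k]&(C[...,0]>250)&(C[...,0]<900)&(abs(C[...,1])<500)&(C[...,2]>0),12)
E
```

```text
time: 49.3
position: [378.4, 262.0, 280.5]
tcp_rot: [0.717, 0.697, 0.002, 0.0]
contact_force: [0.5, 0.7, -0.4]
grip_width: 30.1
finger_force: 0.0
side 1327 [-1.41659776e-03  1.02893998e+02] [390. 229.  82.] [577. 413. 147.]
scene 469 [-2.04377718e-03  1.02289513e+02] [388. 231.  96.] [576. 411. 131.]
blue 51 [395. 185.] [454. 263.  28.] z [ 9. 36.] rect [447. 261.] [18. 20.] 89.6
blue 66 [427. 195.] [523. 341.  28.] z [12. 94.] rect [574. 298.] [21.  1.] 81.1
blue 1046 [213. 271.] [ 685. -345.   61.] z [47. 64.] rect [ 678. -344.] [102.  74.] 73.5
grn 160 [317. 181.] [365.  11.  24.] z [ 3. 31.] rect [361.  13.] [58. 26.] 55.7
org 110 [347. 168.] [329. 129.  27.] z [ 3. 32.] rect [319. 134.] [23. 58.] 53.1
org 125 [234. 187.] [ 565. -257.  230.] z [196. 262.] rect [ 567. -243.] [ 6. 63.] 77.5
org 81 [271. 187.] [ 583. -166.  227.] z [224. 230.] rect [ 580. -165.] [10. 74.] 77.6
org 99 [303. 213.] [612. -85. 145.] z [104. 153.] rect [597. -81.] [11. 43.] 77.5
org 542 [298. 279.] [ 748. -134.   49.] z [ 5. 53.] rect [ 738. -131.] [57. 62.] 79.6
red 297 [181. 240.] [ 528. -438.   22.] z
[... 259 characters left out ...]
. 36.] rect [457. 367.] [21. 12.] 23.5
blue 38 [312. 358.] [512. 385.  33.] z [26. 37.] rect [512. 383.] [19.  8.] 1.4
grn 209 [403. 257.] [358.  23.  28.] z [ 7. 33.] rect [357.  16.] [58. 22.] 59.2
org 72 [336. 145.] [ 578. -165.  228.] z [224. 231.] rect [ 579. -163.] [15. 68.] 78.5
org 81 [326. 187.] [588. -81. 149.] z [109. 155.] rect [596. -78.] [16. 42.] 74.6
org 377 [282. 202.] [ 732. -120.   48.] z [ 6. 55.] rect [ 736. -129.] [57. 58.] 5.2
org 304 [416. 293.] [313. 141.  27.] z [ 6. 33.] rect [314. 134.] [25. 59.] 50.2
org 28 [372. 341.] [393. 336.  58.] z [40. 80.] rect [393. 326.] [23.  0.] 88.1
red 110 [370. 161.] [ 518. -424.   26.] z [19. 31.] rect [ 518. -429.] [21. 88.] 19.9
```

View pics/fin.png

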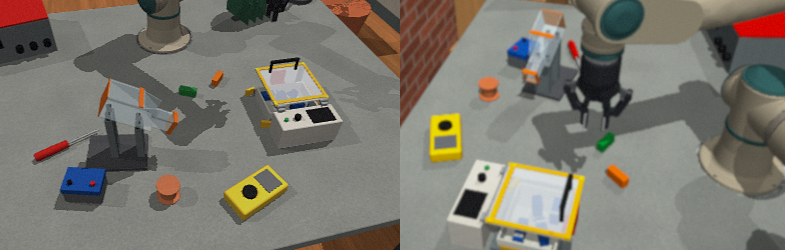

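The guard is level on the dock, no blue capacitor is left on the bench or in the bottle, and the bystanders haven't moved. Handing in.

```bash
python3 -c "
from bench import env
print(env.job_done())"
```

```text
the job is handed in; nothing more can be done
None
```

I handed the job in at about 49 s on the robot's clock: both bottle capacitors and both spilled ones are in the tray, the tray is against the dock's end stop, the guard is down level on its stop, and the meter, spool, screwdriver and battery were not touched; the hand-in gave no verdict.

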